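# Stow a parts tray under the bench shelf

### The arm

A 6-joint arm with a two-finger parallel gripper is mounted at the origin on a cart in front of the work surface, level with it; the furniture and walls round the work are solid. World frame = base frame: x ahead of the robot, y to its left, z up, the work surface at z = 0. Lengths are in m, angles in degrees, forces in N, time in s.
With the tool pointing down it reaches from about 0.35 to 0.875 m from the base axis. Payload 4.2 kg.
Tool frame: the origin (TCP) lies at the very end of the fingers, on their centre line; the grasp point (between the pads) lies 19 mm behind it; z points along the fingers, y is the line along which they close (so a half turn about z gives the same grasp; the last joint's range is limited). The gripper opens to 87 mm and grips with 3 to 60 N. Pads are 19 mm wide; open, the fingers measure 117 mm over their backs; the gripper's body (75 mm by 190 mm) begins 51 mm behind the grasp point.
Start: joints at [-58.98, 22.042, 0.453, 0, -68.411, -14.817], TCP at [0.174, -0.6, 0.197] pointing down, gripper open.
Joint ranges: [-179.83, 179.83], [-69.29, 118.12], [-61.27, 80.66], [-181.25, 117.63], [-171.15, -9.14], [-177.46, 177.46]. Speed limits (degrees/s): [159.86, 159.86, 180, 180, 180, 180].

### API

Orientations are given as a 3x3 rotation matrix whose columns are the frame's x, y, z axes.
In Python, from station import sense, optics, r gives the robot as it stands. The module is installed in compiled form; this text tells all that it offers.
- The arm moves only by the shell command python3 -m pendant 'ROWS' [OPENING]. ROWS is JSON, a list that holds one entry, the list of rows, each a list of 4 numbers: the shift along the tool's x, y, z normalised to -1 to 1, where 1 is 100 mm, then the turn about the tool's z normalised to -1 to 1, where 1 is 2 rad. A call has 1 to 8 rows; each row is the pose to reach, as a shift and turn from the pose commanded when the call began, along the tool's axes at that moment; what a row does not reach only later rows make up. A row lasts 1/10 s, in which the tool goes at most 50 mm and 8.59 degrees, less where a joint would pass 70% of its speed; a pose out of reach is approached as far as the arm can. A call with a number of a shift or a turn outside -1 to 1 is refused whole. A call with a gripper value outside its range is refused whole. OPENING is the closure, from 0 (fully open) to 1 (shut), set as the call begins (- or left out, the last holds). The fingers move at their own pace and stop on an object; the grip force is fixed at half the most. Time passes only in rows, so rows that repeat a pose let the fingers close. It gives the time, the measured TCP pose, the force, the opening and the grip force at its end, in the units of the state.
- sense(): the state, without advancing time (a new reading comes with each control period).
- optics.capture(name): name is "scene" or "top" or "wrist"; returns the picture (400x640x3 uint8, red, green, blue); there is no depth.
- optics.get_calibration(name): a dict with "camera_matrix" (3x3 intrinsics, pixels), "camera_from_world" (4x4, takes a point from world to camera coordinates). Camera axes: x right, y down, z forward; pixel columns grow to the right and rows downward; lengths in m; the calibration is good to about 2 mm. A picture is of the moment at which its call begins: read the wrist's pose just before it. get_calibration takes no time and is no camera call; for the wrist camera it gives the pose at the moment of the call.
- r.finish_job(): hands the job in; it is judged then, once.
The state is a dict: "time_s": time; "joints": joint angles; "joint_velocities": joint speeds; "effort": joint torques, N m; "tcp_pos": TCP position; "ee_rot": TCP orientation; "wrist_force": force on the tool from outside, world axes, zero at the start; "moment": the same for the moment, N m; "gripper_width": opening from 0.0 (shut) to 1.0 (fully open); "gripper_force": force on a finger pad.
Only numpy, scipy, OpenCV 4.12 (cv2) and the standard library are available. Lean on these libraries where they do the work, as an engineer would, in place of code of your own. Each camera call takes 0.05 s, during which the arm holds its last target. There are 200 camera calls.

### The job

The grey parts tray has to be stowed under the low bench shelf, but the tall yellow carton standing in it is higher than the space there: stand the carton upright on top of the shelf, and stand the loose alloy spacer flat in the tray beside the piston. Then slide the tray along the worktop, by its orange grip, straight under the shelf until its front wall is flush with the shelf's front edge (only the grip left sticking out). Neither the tray nor what it carries may knock against the shelf, the piston stays standing in the tray, and the other things lying around are left alone.

Things in the scene. Friction and masses are not known exactly. Their poses are not given: they have to be found in the camera images.
- shelf: Low bench shelf, fixed to the worktop: a light plywood deck 170 deep (x) x 240 wide (y) x 12 thick on two blue steel side plates; space below 64 high and 210 wide between the plates, open at front and back. Origin on the worktop under the deck's centre. Its front faces -x of its own frame: the tray goes in along its +x. A tall teal steel cabinet stands fixed behind it to the right (beyond world x = 0.60 where y is below -0.24 m): keep the arm clear of it.
- shelf_front (a point): Middle of the shelf's front edge, projected down to worktop level: 85 mm from the shelf's origin along its -x. Axes as the shelf's.
- shelf_top (a point): Centre of the shelf's upper face, 76 mm above the worktop. Axes as the shelf's.
- tray: Grey open plastic tray, 140 (x) x 160 (y), 22 high, walls and floor 4 thick, loose on the worktop, about 0.35 kg. Origin at the centre of its underside. An orange grip stands in front of its -x wall.
- tray_front (a point): Middle of the outer face of the tray's front (-x) wall, at worktop level: 70 mm from the tray's origin along its -x. Axes as the tray's.
- tray_grip (a point): On the tray's orange grip, 30 mm above the worktop: an upright post 30 long (x) x 14 thick (y), its top 48 above the worktop, rigidly joined to the tray by a 14 wide, 16 high arm at its foot. The post's centre is 45 mm in front of the tray's front wall, on the tray's centre line. Pinch it across y (14 mm). Axes as the tray's.
- carton_mid (a point): Centre of the yellow carton, 42 (x) x 60 (y) x 90 high, 0.11 kg, at first standing upright in the tray on either side of the centre line. z is its upright axis.
- spacer_mid (a point): Centre of the loose alloy spacer, a short thick metal ring, diameter 38, 30 high, at first standing on the worktop to the right. z is its axis.
- piston_mid (a point): Centre of the small piston standing in the tray, diameter 54, 48 high, 0.16 kg: low enough to go under the shelf. z is its axis. It stays in the tray.
- blue_box: Small blue box, 55 (x) x 85 (y) x 35 high, standing on top of the shelf towards the shelf's +y end (the -y half of the deck is free); its origin is at the centre of its underside. Leave it alone.
- tape: Roll of black tape, diameter 66, 19 high, lying flat; origin at the centre of its underside. Leave it alone.
- wood_block: Softwood block, 45 (x) x 120 (y) x 35 high; origin at the centre of its underside. Leave it alone.
- spanner: Silvery spanner, 31 (x) x 200 (y) x 9 high; origin at the centre of its underside. Leave it alone.
- screwdriver: Screwdriver with a pale clear handle, 22 (x) x 215 (y) x 20 high; origin at the centre of its underside. Leave it alone.
Things that resemble listed ones, but are neither listed nor needed, are in the scene too. What is shaped like the part that bears carton_mid but red is not meant.

How it is judged (in metres and radians):
On the way:
1. the carton stands upright on top of the shelf and the spacer stands in the tray, while the tray is still out in front of the shelf (x of carton_mid in the frame of shelf between -0.075 and 0.075 m and y of carton_mid in the frame of shelf between -0.11 and 0.11 m and z of carton_mid in the frame of shelf between 0.111 and 0.131 m and angle between carton_mid's own z axis and vertical below 0.15 rad and x of spacer_mid in the frame of tray between -0.066 and 0.066 m and y of spacer_mid in the frame of tray between -0.076 and 0.076 m and z of spacer_mid in the frame of tray between 0.011 and 0.027 m and angle between spacer_mid's own z axis and vertical below 0.2 rad and x of tray_front in the frame of shelf_front below -0.05 m), for 0.2 s.
At the end, for the whole second after the job is handed in: The tray rests flat on the worktop under the shelf, its front wall within 15 mm of the shelf's front edge, within 25 mm of the middle and 0.15 rad of square; the spacer and the piston stand in it; the carton stands upright on top of the shelf; all at rest (x of carton_mid in the frame of shelf between -0.075 and 0.075 m and y of carton_mid in the frame of shelf between -0.11 and 0.11 m and z of carton_mid in the frame of shelf between 0.111 and 0.131 m and angle between carton_mid's own z axis and vertical below 0.15 rad and x of spacer_mid in the frame of tray between -0.066 and 0.066 m and y of spacer_mid in the frame of tray between -0.076 and 0.076 m and z of spacer_mid in the frame of tray between 0.011 and 0.027 m and angle between each of spacer_mid, piston_mid's own z axis and vertical below 0.2 rad and x of piston_mid in the frame of tray between -0.066 and 0.066 m and y of piston_mid in the frame of tray between -0.076 and 0.076 m and z of piston_mid in the frame of tray between 0.02 and 0.036 m and x of tray_front in the frame of shelf_front between -0.015 and 0.015 m and y of tray_front in the frame of shelf_front between -0.025 and 0.025 m and angle between the x axis of tray and the x axis of shelf, either way round below 0.15 rad and height (world z) of tray between -0.005 and 0.005 m and linear speed of each of tray, carton, spacer, piston below 0.02 m/s); the robot touches nothing.
It fails at once if the tray, spacer or piston presses on the shelf with more than 5 N (contact force between any of tray, spacer, piston and shelf above 5 N).
It fails at once if the tray is lifted more than 30 mm off the worktop instead of slid (height (world z) of tray above 0.03 m).
It fails at once if the piston tips over (angle between piston_mid's own z axis and vertical above 0.6 rad).
It fails at once if a bystander is shifted by more than 30 mm (distance of any of blue_box, tape, wood_block, spanner, screwdriver from where it was at the start of the episode above 0.03 m).
It also fails if it takes over 72 s, if anything falls off the work surface, if the arm or the gripper's body presses on something with over 40 N, if the wrist force passes 120 N, or if a joint passes its speed limit or range.

## Working session

There is one attempt and no reset: what is moved stays moved. The work goes in short steps, Python scripts to look and compute and a shell command to move; the robot and the scene stay as the last step left them, time stands still between calls to the robot, and variables do not carry over. Pictures are saved under pics/ and viewed, at most 10 in all, crops included, and the job is handed in when it is done.

```bash
mkdir -p pics; python3 - <<'E'
from station import sense, optics, r
import cv2,numpy as np
s=sense();print(s)
for n in("scene","top"):
    im=optics.capture(n);cv2.imwrite(f"pics/{n}0.png",im[:,:,::-1])
    c=optics.get_calibration(n);print(n,np.round(c["camera_matrix"],1).tolist(),np.round(c["camera_from_world"],4).tolist())
E
```

```text
{'time_s': 0.0, 'joints': array([-5.89802743e+01,  2.20920497e+01,  3.78418021e-01, -3.16044782e-02,
       -6.84112130e+01, -1.48165030e+01]), 'joint_velocities': array([-0.07683407,  0.01245426, -0.07407064, -0.10446675, -0.02187774,
        0.12269862]), 'effort': array([-4.86576846e-04, -3.90667784e+01,  1.87405980e+01,  4.22008485e+00,
        1.08304824e-02, -1.86103844e-04]), 'tcp_pos': array([ 0.17423964, -0.59951807,  0.19633003]), 'ee_rot': array([[-9.60334741e-01, -2.78848915e-01, -6.83302060e-04],
       [-2.78849746e-01,  9.60332378e-01,  2.13161030e-03],
       [ 6.17998717e-05,  2.23759803e-03, -9.99997495e-01]]), 'wrist_force': array([-0.20027016,  0.05219561,  0.43283932]), 'moment': array([0.01144247, 0.03343083, 0.01838067]), 'gripper_force': 0.0, 'gripper_width': 1.0017247628270884}
scene [[434.4, 0.0, 315.3], [0.0, 434.4, 199.5], [0.0, 0.0, 1.0]] [[0.933, -0.3598, 0.0035, -0.4666], [-0.2684, -0.7024, -0.6593, 0.2269], [0.2397, 0.6142, -0.7519, 1.629], [0.0, 0.0, 0.0, 1.0]]
top [[451.6, 0.0, 321.9], [0.0, 451.6, 188.8], [0.0, 0.0, 1.0]] [[-0.0375, -0.9993, -0.0039, 0.0681], [-0.9311, 0.0364, -0.363, 0.5307], [0.3629, -0.01, -0.9318, 1.7292], [0.0, 0.0, 0.0, 1.0]]
```

View pics/scene0.png

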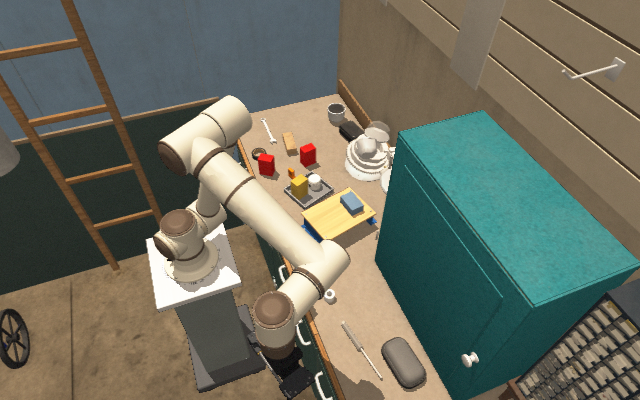

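View pics/top0.png

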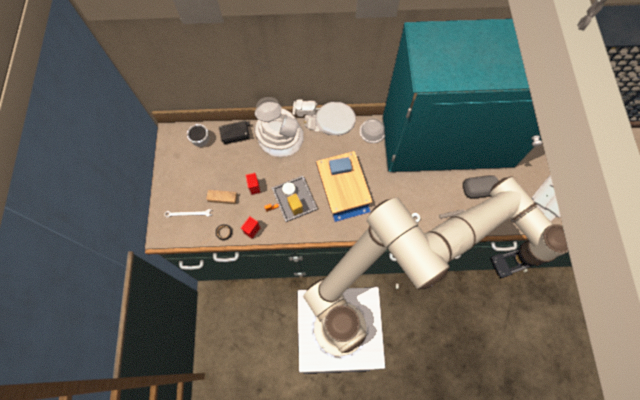

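The top view shows the tray at about (296,198) with its grip at (271,207), the carton at (295,203) and the piston at (289,188). The shelf is at (344,183), with its front facing left, and the spacer is near (416,217). Next I measure these.

```bash
cat > h.py <<'E'
from station import sense, optics, r
import cv2,numpy as np
def ray(c,uv):
    K=c["camera_matrix"];T=np.array(c["camera_from_world"]);R=T[:3,:3]
    d=R.T@np.linalg.solve(K,[uv[0],uv[1],1.]);return -R.T@T[:3,3],d
def plane(c,uv,z):
    o,d=ray(c,uv);return o+d*(z-o[2])/d[2]
def proj(c,p):
    T=np.array(c["camera_from_world"]);q=c["camera_matrix"]@(T[:3,:3]@np.array(p)+T[:3,3]);return q[:2]/q[2]
def hsv(im): return cv2.cvtColor(im,cv2.COLOR_RGB2HSV)
def blobs(m,amin=15):
    cs,_=cv2.findContours(m.astype(np.uint8),cv2.RETR_EXTERNAL,cv2.CHAIN_APPROX_NONE)
    return sorted([c for c in cs if cv2.contourArea(c)>=amin],key=cv2.contourArea,reverse=True)
def step(v): # world shift -> tool axis units
    return np.round(sense()["ee_rot"].T@np.array(v)/0.1,3)
E
python3 - <<'E'
from h import *
im=cv2.imread("pics/top0.png")[:,:,::-1].copy();c=optics.get_calibration("top");H=hsv(im)
def show(n,lo,hi,z,win):
    m=cv2.inRange(H,np.array(lo),np.array(hi));w=np.zeros_like(m);w[win[1]:win[3],win[0]:win[2]]=1
    for b in blobs(m*w)[:3]:
        rr=cv2.minAreaRect(b);print(n,cv2.contourArea(b),np.round(rr[0],1),plane(c,rr[0],z).round(3),[plane(c,p,z).round(3)[:2].tolist() for p in cv2.boxPoints(rr)])
W=(230,130,430,240)
show("orange",(5,180,120),(14,255,255),.048,W)
show("deck",(14,80,120),(24,200,255),.076,(310,140,380,220))
show("yellow",(18,150,120),(30,255,255),.09,(280,180,310,220))
show("blue",(95,60,40),(115,255,255),.111,(310,140,380,200))
show("white",(0,0,190),(179,60,255),.048,(275,175,310,200))
show("spacer",(0,0,170),(179,60,255),.03,(405,205,430,235))
show("red",(0,180,100),(4,255,255),.09,W)
cv2.imwrite("pics/crop.png",cv2.resize(im[140:250,235:435],None,fx=4,fy=4,interpolation=cv2.INTER_CUBIC)[:,:,::-1])
E
```

```text
deck 2272.5 [343.7 181.1] [ 0.573 -0.044  0.076] [[0.673, 0.074], [0.726, -0.105], [0.476, -0.158], [0.428, 0.014]]
yellow 136.0 [294.3 202.6] [0.481 0.161 0.09 ] [[0.502, 0.194], [0.522, 0.155], [0.461, 0.128], [0.442, 0.167]]
blue 189.5 [340.1 165.5] [ 0.628 -0.031  0.111] [[0.649, 0.011], [0.661, -0.067], [0.607, -0.072], [0.595, 0.004]]
white 113.0 [288. 188.] [0.562 0.188 0.048] [[0.59, 0.213], [0.588, 0.163], [0.534, 0.164], [0.536, 0.214]]
spacer 282.5 [414. 221.] [ 0.404 -0.325  0.03 ] [[0.35, -0.282], [0.461, -0.294], [0.458, -0.369], [0.348, -0.355]]
red 196.5 [250.5 227. ] [0.386 0.335 0.09 ] [[0.379, 0.377], [0.431, 0.34], [0.393, 0.293], [0.341, 0.33]]
red 164.0 [252.7 183.2] [0.573 0.33  0.09 ] [[0.612, 0.359], [0.619, 0.317], [0.534, 0.3], [0.527, 0.342]]
```

View pics/crop.png

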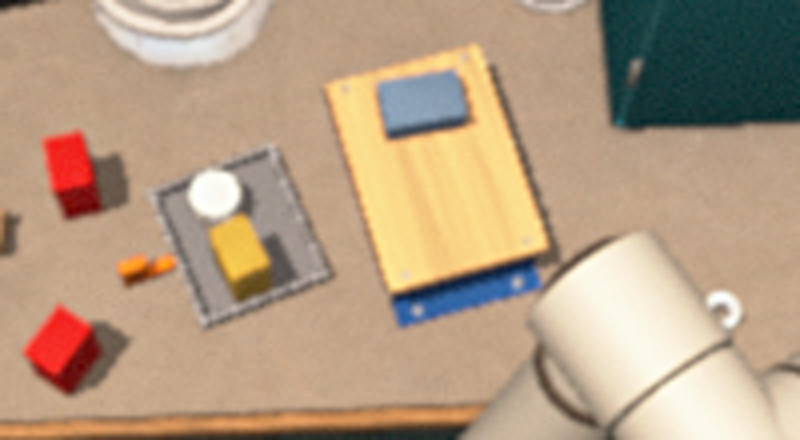

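The crop gives these corner pixels:
- **Deck:** (327,87), (480,45), (548,247), (393,293)
- **Tray rim:** (152,192), (272,148), (330,273), (205,325)
- **Piston top:** (217,193)
- **Grip:** (130,268)
- **Carton:** top face near (238,243)
- **Spacer:** near (724,310)

```bash
python3 - <<'E'
from h import *
c=optics.get_calibration("top")
f=lambda u,v,z:plane(c,(235+u/4-.4,140+v/4-.4),z)[:2]
D=np.array([f(*p,.076) for p in[(327,87),(480,45),(548,247),(393,293)]])
T=np.array([f(*p,.022) for p in[(152,192),(272,148),(330,273),(205,325)]])
for n,Q in(("deck",D),("tray",T)):
    print(n,Q.mean(0).round(3),[round(float(np.linalg.norm(Q[i]-Q[i-1])),3) for i in range(4)],"xdir",[np.degrees(np.arctan2(*(Q[a]-Q[b])[::-1])).round(1) for a,b in((1,0),(2,3))],"ydir",[np.degrees(np.arctan2(*(Q[a]-Q[b])[::-1])).round(1) for a,b in((0,3),(1,2))])
print("piston",f(217,193,.048),"grip",f(132,266,.048),"spacer",f(724,310,.03),"carton top",f(240,243,.09))
C=np.array([f(*p,.09) for p in[(211,230),(249,216),(270,262),(233,275)]]);print(C.round(3).tolist(),C.mean(0))
E
```

```text
deck [ 0.573 -0.044] [0.238, 0.169, 0.236, 0.165] xdir [np.float64(-75.4), np.float64(-74.9)] ydir [np.float64(14.3), np.float64(13.3)]
tray [0.526 0.163] [0.159, 0.136, 0.155, 0.14] xdir [np.float64(-70.4), np.float64(-68.5)] ydir [np.float64(20.2), np.float64(21.7)]
piston [0.56269342 0.18482286] grip [0.48544465 0.27308716] spacer [ 0.42021863 -0.33348343] carton top [0.49102154 0.159391  ]
[[0.506, 0.188], [0.52, 0.15], [0.47, 0.13], [0.457, 0.167]] [0.48817636 0.15870583]
```

Everything fits the given sizes: deck 0.237x0.167, tray 0.157x0.138, and the grip within 2 mm of where it should be. I move off over the spacer and look at it with the wrist camera.

```bash
M="python3 -m pendant"
$M '[[[-0.39,0.23,-0.06,0],[-0.78,0.47,-0.12,0],[-0.78,0.47,-0.12,0]]]' 0 >/dev/null
$M '[[[-0.39,0.23,-0.06,0],[-0.78,0.47,-0.12,0],[-0.78,0.47,-0.12,0]]]' >/dev/null
$M '[[[-0.39,0.23,-0.06,0],[-0.78,0.47,-0.12,0],[-0.78,0.47,-0.12,0]]]' >/dev/null
$M '[[[-0.39,0.23,-0.06,0],[-0.6,0.47,-0.12,0],[-0.6,0.47,-0.12,0],[-0.6,0.47,-0.12,0],[-0.6,0.47,-0.12,0]]]'
python3 - <<'E'
from h import *
im=optics.capture("wrist");cv2.imwrite("pics/w1.png",im[:,:,::-1]);c=optics.get_calibration("wrist");np.savez("w1.npz",**c)
print(proj(c,[.42,-.333,.03]),(-np.array(c["camera_from_world"])[:3,:3].T@np.array(c["camera_from_world"])[:3,3]).round(3))
E
```

```text
time_s: 1.5
tcp_pos: [0.4034, -0.3384, 0.2449]
ee_rot: [[-0.961, -0.278, -0.001], [-0.278, 0.961, 0.0], [0.001, 0.001, -1.0]]
wrist_force: [-0.3, -0.4, -0.5]
gripper_width: 1.008
gripper_force: 0.0
[321.89328221 184.40014461] [ 0.333 -0.36   0.433]
```

View pics/w1.png

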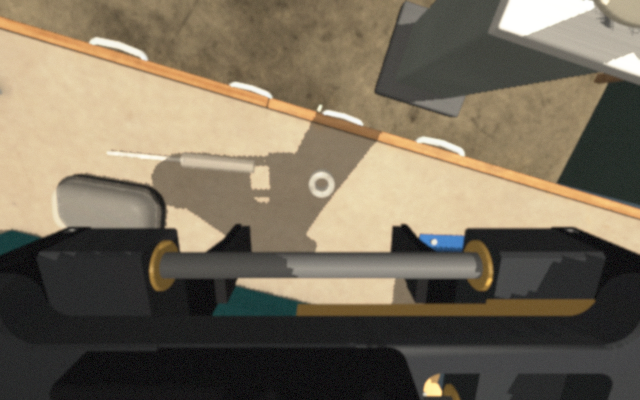

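The wrist view shows the spacer ring at (321,184), within a pixel of where I predicted it. The screwdriver handle ends at about (250,165), clear of the ring. I refine the position and plan the move to the carton.

```bash
python3 - <<'E'
from h import *
c=np.load("w1.npz");im=cv2.imread("pics/w1.png")[:,:,::-1].copy();H=hsv(im)
m=cv2.inRange(H,np.array((0,0,110)),np.array((179,60,255)));w=np.zeros_like(m);w[165:205,300:342]=1
for b in blobs(m*w)[:2]:
    (u,v),rad=cv2.minEnclosingCircle(b);print(u,v,rad,plane(c,(u,v),.03),plane(c,(u+rad,v),.03)-plane(c,(u-rad,v),.03))
p=sense()["tcp_pos"];print(p,step(np.array([.489,.159,.20])-p))
E
```

```text
321.1634521484375 182.62179565429688 15.401044845581055 [ 0.41774336 -0.33476045  0.03      ] [-0.01242633  0.04316248  0.        ]
[ 0.40344119 -0.3384596   0.24490796] [-2.202  4.542  0.45 ]
```

```bash
M="python3 -m pendant"
for i in 1 2 3 4; do :; done
$M '[[[-0.22,0.45,0.04,0],[-0.44,0.91,0,0],[-0.44,0.91,0,0]]]' >/dev/null
$M '[[[-0.22,0.45,0.04,0],[-0.44,0.91,0,0],[-0.44,0.91,0,0]]]' >/dev/null
$M '[[[-0.22,0.45,0.04,0],[-0.44,0.91,0,0],[-0.44,0.91,0,0]]]' >/dev/null
$M '[[[-0.22,0.45,0.04,0],[-0.44,0.91,0,0],[-0.44,0.91,0,0]]]' >/dev/null
$M '[[[-0.22,0.45,0.04,-0.039],[-0.4,0.86,0.0,-0.039],[-0.44,0.91,0.0,-0.039],[-0.44,0.91,0.0,-0.039],[-0.44,0.91,0.0,-0.039]]]'
python3 - <<'E'
from h import *
im=optics.capture("wrist");cv2.imwrite("pics/w2.png",im[:,:,::-1]);c=optics.get_calibration("wrist");np.savez("w2.npz",**c)
for p in([.489,.159,.094],[.5627,.185,.052],[.485,.272,.048]): print(proj(c,p))
p=sense()["tcp_pos"];print(p,step(np.array([.489,.159,.055])-p))
E
```

```text
time_s: 3.25
tcp_pos: [0.4886, 0.1589, 0.2451]
ee_rot: [[-0.936, -0.351, -0.001], [-0.351, 0.936, -0.001], [0.001, -0.0, -1.0]]
wrist_force: [-0.1, -0.2, -0.2]
gripper_width: 0.997
gripper_force: 0.0
[321.64502691 182.39523176]
[320.50988317 229.14290345]
[397.18253369 200.21264535]
[0.48851729 0.15882651 0.24524941] [-7.000e-03  1.000e-03  1.902e+00]
```

View pics/w2.png

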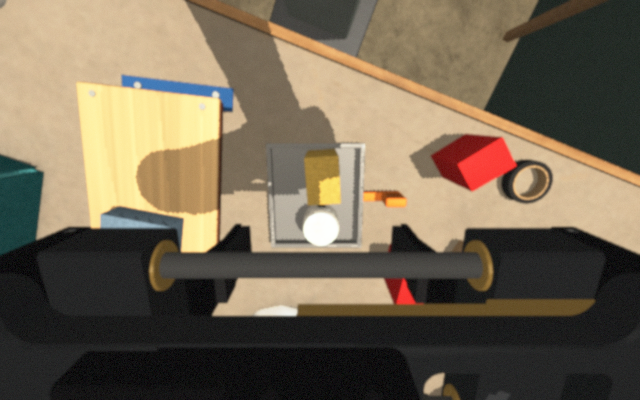

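In the wrist view the carton spans (305-340, 150-206), centred under the tool, and the piston at (321,227) is clear of it. I descend and grasp across its 42 mm side.

```bash
M="python3 -m pendant"
$M '[[[0.03,0,0.35,0],[0.03,0,0.7,0],[0.03,0,0.95,0],[0.03,0,0.95,0]]]' >/dev/null
$M '[[[0,0,0.25,0],[0,0,0.5,0],[0,0,0.75,0],[0,0,0.95,0],[0,0,0.95,0],[0,0,0.95,0]]]'
$M '[[[0,0,0,0],[0,0,0,0],[0,0,0,0],[0,0,0,0],[0,0,0,0],[0,0,0,0],[0,0,0,0],[0,0,0,0]]]' 1
```

```text
time_s: 4.3
tcp_pos: [0.487, 0.1596, 0.057]
ee_rot: [[-0.936, -0.353, 0.002], [-0.353, 0.936, 0.001], [-0.002, -0.0, -1.0]]
wrist_force: [0.0, 0.1, 0.9]
gripper_width: 0.999
gripper_force: 0.0
time_s: 5.1
tcp_pos: [0.4858, 0.1597, 0.0555]
ee_rot: [[-0.936, -0.353, -0.0], [-0.353, 0.936, -0.0], [0.0, -0.0, -1.0]]
wrist_force: [-0.7, 1.1, 0.9]
gripper_width: 0.484
gripper_force: 29.5
```

```bash
M="python3 -m pendant"
$M '[[[0,0,-0.2,0],[0,0,-0.4,0],[0,0,-0.7,0],[0,0,-0.95,0],[0,0,-0.95,0]]]' >/dev/null
$M '[[[0,0,-0.2,0],[0,0,-0.35,0],[0,0,-0.35,0]]]'
$M '[[[0.07,-0.25,0,0],[0.14,-0.5,0,0],[0.14,-0.75,0,0],[0.14,-0.75,0,0]]]' >/dev/null
$M '[[[0.07,-0.25,0,0],[0.14,-0.5,0,0],[0.14,-0.75,0,0],[0.14,-0.75,0,0]]]' >/dev/null
$M '[[[0.07,-0.25,0,0.02],[0.14,-0.5,0,0.04],[0.14,-0.75,0,0.055],[0.14,-0.75,0,0.055],[0.14,-0.75,0,0.055]]]'
python3 - <<'E'
from h import *
for n in("wrist","top"):
    im=optics.capture(n);cv2.imwrite(f"pics/{n}3.png",im[:,:,::-1]);c=optics.get_calibration(n);np.savez(n+"3.npz",**c)
E
```

```text
time_s: 5.9
tcp_pos: [0.4864, 0.1601, 0.1862]
ee_rot: [[-0.936, -0.353, 0.002], [-0.353, 0.936, 0.001], [-0.003, 0.001, -1.0]]
wrist_force: [0.4, -0.2, -0.9]
gripper_width: 0.485
gripper_force: 29.5
time_s: 7.2
tcp_pos: [0.5254, -0.0651, 0.1843]
ee_rot: [[-0.969, -0.248, -0.002], [-0.248, 0.969, 0.0], [0.002, 0.001, -1.0]]
wrist_force: [-0.6, 0.4, -1.4]
gripper_width: 0.481
gripper_force: 29.5
```

View pics/wrist3.png

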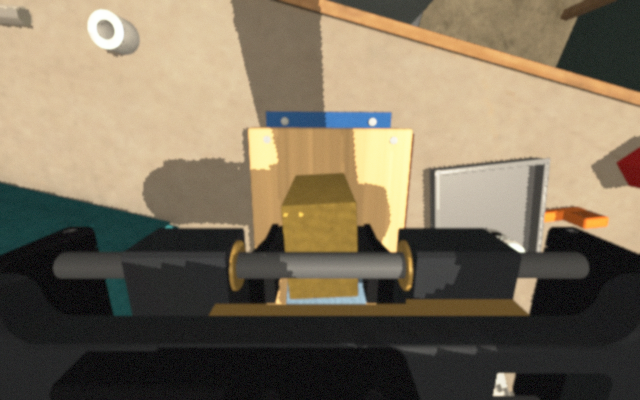

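The wrist view shows the deck's near edge from (249,129) to (413,129), square to the tool. The carton is held upright over the deck's free half. I lower it and at the same time refine the deck and tray poses.

```bash
M="python3 -m pendant"
$M '[[[0,0,0.25,0],[0,0,0.4,0],[0,0,0.5,0],[0,0,0.53,0],[0,0,0.53,0],[0,0,0.53,0]]]'
python3 - <<'E'
from h import *
c=np.load("wrist3.npz")
for uv in((249,129),(413,129)): print(plane(c,uv,.076).round(4))
for uv in((434,170),(548,158)): print(plane(c,uv,.022).round(4))
S=np.array([.573,-.044]);a=np.radians(-75.6);d=np.array([np.cos(a),np.sin(a)]);n=np.array([-d[1],d[0]])
for x,y in((-.085,-.12),(.085,-.12)): print((S+x*d+y*n).round(4))
E
```

```text
time_s: 7.9
tcp_pos: [0.5266, -0.0654, 0.1333]
ee_rot: [[-0.969, -0.249, 0.002], [-0.249, 0.969, 0.0], [-0.002, -0.0, -1.0]]
wrist_force: [0.4, -0.1, -1.2]
gripper_width: 0.484
gripper_force: 29.5
[ 0.4814 -0.1528  0.076 ]
[0.4398 0.0094 0.076 ]
[0.478  0.0685 0.022 ]
[0.4287 0.2002 0.022 ]
[0.4356 0.0085]
[ 0.4779 -0.1562]
```

```bash
M="python3 -m pendant"
$M '[[[0,0,0.015,0],[0,0,0.03,0],[0,0,0.03,0]]]'
$M '[[[0,0,0.01,0],[0,0,0.02,0],[0,0,0.02,0]]]'
```

```text
time_s: 8.2
tcp_pos: [0.5259, -0.0657, 0.1295]
ee_rot: [[-0.969, -0.248, 0.0], [-0.248, 0.969, 0.0], [-0.0, 0.0, -1.0]]
wrist_force: [-0.7, -0.0, -0.9]
gripper_width: 0.485
gripper_force: 29.5
time_s: 8.5
tcp_pos: [0.5259, -0.0657, 0.1275]
ee_rot: [[-0.969, -0.248, 0.0], [-0.248, 0.969, -0.0], [-0.0, -0.0, -1.0]]
wrist_force: [0.0, -0.5, -0.3]
gripper_width: 0.484
gripper_force: 29.5
```

```bash
M="python3 -m pendant"
$M '[[[0,0,0,0],[0,0,0,0],[0,0,0,0],[0,0,0,0],[0,0,0,0]]]' 0
$M '[[[0,0,-0.15,0],[0,0,-0.4,0],[0,0,-0.75,0],[0,0,-0.75,0],[0,0,-0.75,0]]]'
$M '[[[0.2,-0.35,0,0],[0.57,-0.77,0,0],[0.57,-0.77,0,0]]]' >/dev/null
$M '[[[0.3,-0.4,0,0],[0.57,-0.77,0,0],[0.57,-0.77,0,0]]]' >/dev/null
$M '[[[0.3,-0.4,0,0],[0.57,-0.77,0,0],[0.57,-0.77,0,0],[0.57,-0.77,0,0],[0.57,-0.77,0,0]]]'
python3 - <<'E'
from h import *
for n in("wrist","top"):
    im=optics.capture(n);cv2.imwrite(f"pics/{n}4.png",im[:,:,::-1]);c=optics.get_calibration(n);np.savez(n+"4.npz",**c)
    if n=="wrist":
        m=cv2.inRange(hsv(im),np.array((0,0,110)),np.array((179,60,255)))
        u0,v0=proj(c,[.418,-.334,.03]).astype(int);w=np.zeros_like(m);w[v0-35:v0+35,u0-35:u0+35]=1;print(u0,v0)
        for b in blobs(m*w)[:2]:
            (u,v),q=cv2.minEnclosingCircle(b);print(u,v,q,plane(c,(u,v),.03))
top=cv2.imread("pics/top4.png");w=cv2.imread("pics/wrist4.png")
a=cv2.resize(top[140:240,240:440],None,fx=3.2,fy=3.2);cv2.imwrite("pics/c4.png",np.vstack([w[:240],a[:320]]))
p=sense()["tcp_pos"];print(step(np.array([.418,-.334,.008])-p))
E
```

```text
time_s: 9.0
tcp_pos: [0.526, -0.0657, 0.1275]
ee_rot: [[-0.969, -0.248, 0.0], [-0.248, 0.969, 0.0], [-0.0, -0.0, -1.0]]
wrist_force: [0.5, -0.0, 0.6]
gripper_width: 0.853
gripper_force: 0.0
time_s: 9.5
tcp_pos: [0.5262, -0.0655, 0.2032]
ee_rot: [[-0.969, -0.248, 0.002], [-0.248, 0.969, 0.001], [-0.002, 0.0, -1.0]]
wrist_force: [-0.6, 1.0, -1.2]
gripper_width: 1.001
gripper_force: 0.0
time_s: 10.6
tcp_pos: [0.4178, -0.3309, 0.2018]
ee_rot: [[-0.968, -0.249, -0.001], [-0.249, 0.968, 0.001], [0.001, 0.001, -1.0]]
wrist_force: [0.5, -1.0, -0.3]
gripper_width: 0.999
gripper_force: 0.0
319 177
319.0451354980469 178.4531707763672 16.579910278320312 [ 0.41879802 -0.33395651  0.03      ]
[ 0.009 -0.032  1.942]
```

View pics/c4.png

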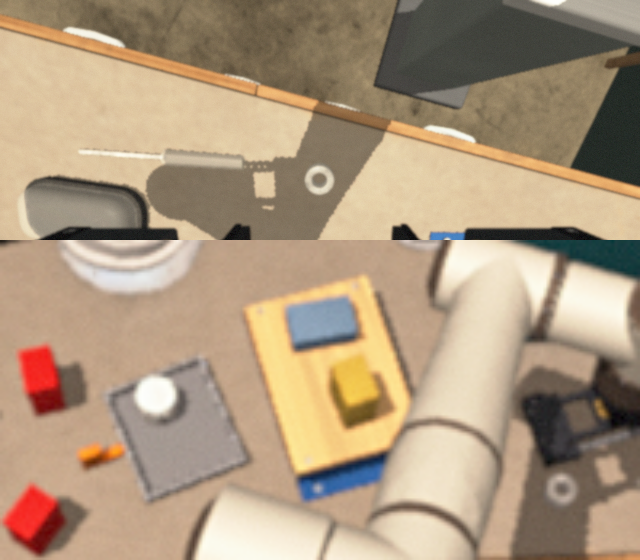

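The carton stands upright on the free half of the deck. The spacer is at wrist pixel (319,178), and the screwdriver is clear of the open fingers. I grasp the spacer.

```bash
M="python3 -m pendant"
$M '[[[0.005,-0.03,0.35,0],[0.005,-0.03,0.7,0],[0.005,-0.03,0.95,0],[0.005,-0.03,0.95,0]]]' >/dev/null
$M '[[[0,0,0.3,0],[0,0,0.6,0],[0,0,0.85,0],[0,0,0.98,0],[0,0,0.98,0],[0,0,0.98,0]]]'
$M '[[[0,0,0,0],[0,0,0,0],[0,0,0,0],[0,0,0,0],[0,0,0,0],[0,0,0,0],[0,0,0,0],[0,0,0,0]]]' 1
```

```text
time_s: 11.7
tcp_pos: [0.4194, -0.3351, 0.0109]
ee_rot: [[-0.968, -0.25, 0.002], [-0.25, 0.968, -0.001], [-0.002, -0.002, -1.0]]
wrist_force: [0.2, 0.2, 1.5]
gripper_width: 1.0
gripper_force: 0.0
time_s: 12.5
tcp_pos: [0.4178, -0.3349, 0.0094]
ee_rot: [[-0.969, -0.248, -0.0], [-0.248, 0.969, 0.0], [0.0, 0.0, -1.0]]
wrist_force: [0.3, -0.4, -0.8]
gripper_width: 0.354
gripper_force: 0.0
```

```bash
M="python3 -m pendant"
$M '[[[0,0,0,0],[0,0,0,0],[0,0,0,0],[0,0,0,0]]]' 1
python3 - <<'E'
from h import *
im=optics.capture("wrist");cv2.imwrite("pics/w5.png",im[:,:,::-1])
E
```

```text
time_s: 12.9
tcp_pos: [0.4178, -0.3349, 0.0094]
ee_rot: [[-0.969, -0.248, -0.0], [-0.248, 0.969, 0.0], [0.0, 0.0, -1.0]]
wrist_force: [0.2, -0.6, 0.1]
gripper_width: 0.032
gripper_force: 0.0
```

View pics/w5.png

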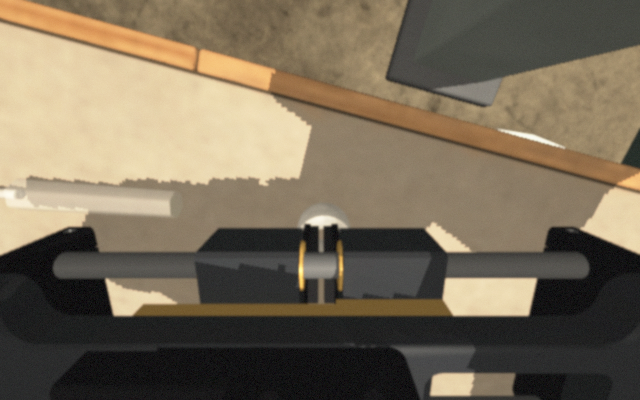

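The fingers shut without holding the spacer. It sits on the robot side of them, its arc top at about (324,205). I measure it.

```bash
python3 - <<'E'
from h import *
c=optics.get_calibration("wrist");s=sense();R=s["ee_rot"]
print(proj(c,s["tcp_pos"]),proj(c,s["tcp_pos"]-R[:,2]*.019))
for z in(0,.03):
  for uv in((324,204),(299,222),(349,222)):
    p=plane(c,uv,z);print(z,p.round(4),(R.T@(p-s["tcp_pos"])).round(4))
E
```

```text
[322.40069782 226.9900874 ] [322.56252662 237.79164831]
0 [ 0.4038 -0.3373  0.    ] [0.0142 0.0012 0.0094]
0 [ 0.4219 -0.3517  0.    ] [ 0.0003 -0.0173  0.0094]
0 [ 0.4127 -0.3158  0.    ] [0.0003 0.0198 0.0094]
0.03 [ 0.3952 -0.3398  0.03  ] [ 0.0232  0.0009 -0.0206]
0.03 [ 0.4105 -0.3521  0.03  ] [ 0.0114 -0.0148 -0.0206]
0.03 [ 0.4027 -0.3216  0.03  ] [ 0.0114  0.0166 -0.0206]
```

```bash
M="python3 -m pendant"
$M '[[[0,0,-0.3,0],[0,0,-0.6,0],[0,0,-0.9,0],[0,0,-0.9,0]]]'
python3 - <<'E'
from h import *
im=optics.capture("wrist");cv2.imwrite("pics/w6.png",im[:,:,::-1]);c=optics.get_calibration("wrist");np.savez("w6.npz",**c)
print(proj(c,[.418,-.334,.03]),proj(c,[.418,-.334,0]))
cv2.imwrite("pics/w6c.png",cv2.resize(im[100:260,220:420],None,fx=3,fy=3)[:,:,::-1])
E
```

```text
time_s: 13.35
tcp_pos: [0.4208, -0.3365, 0.104]
ee_rot: [[-0.968, -0.249, 0.008], [-0.249, 0.968, -0.005], [-0.007, -0.007, -1.0]]
wrist_force: [0.5, -0.1, -0.3]
gripper_width: 0.002
gripper_force: 0.0
[324.08815398 198.30409799] [323.86001297 190.5606518 ]
```

View pics/w6c.png

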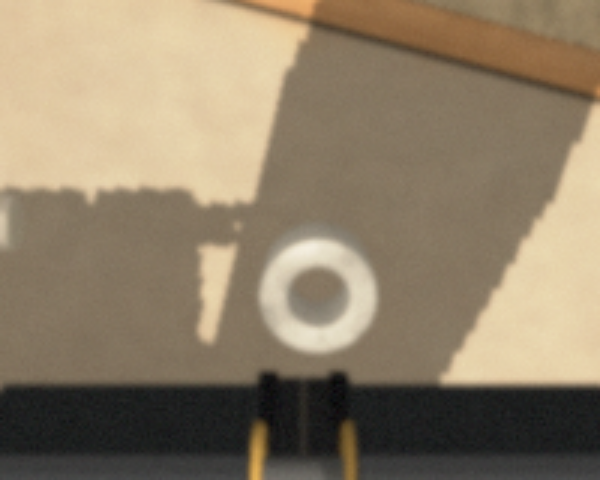

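The ring centre is at crop (318,296), so full-frame (326,198.7): it has not moved. I triangulate its true height from several views.

```bash
python3 - <<'E'
from h import *
obs=[("wrist3",(107,30)),("w1",(321.2,182.6)),("wrist4",(319,178.5)),("w6",(326,198.7))]
def tri(o):
    A=np.zeros((3,3));b=np.zeros(3)
    for n,uv in o:
        p,d=ray(np.load(n+".npz"),uv);d/=np.linalg.norm(d);P=np.eye(3)-np.outer(d,d);A+=P;b+=P@p
    return np.linalg.solve(A,b)
print(tri(obs).round(4),tri(obs[:2]).round(4),tri(obs[1:]).round(4))
for n,uv in obs:
    c=np.load(n+".npz");print(n,[plane(c,uv,z).round(4)[:2].tolist() for z in(0,.015,.03)])
c=np.load("w6.npz");print("diam",[np.linalg.norm(plane(c,(345.3,198.7),z)-plane(c,(306.7,198.7),z)).round(4) for z in(0,.015,.03)])
im=cv2.imread("pics/wrist3.png")[:,:,::-1].copy()
m=cv2.inRange(hsv(im),np.array((0,0,150)),np.array((179,60,255)));m[80:]=0;m[:,170:]=0;m[:,:60]=0
for b in blobs(m)[:2]: print(cv2.boundingRect(b),cv2.minEnclosingCircle(b))
E
```

```text
[ 0.4194 -0.3335  0.0263] [ 0.4196 -0.3347  0.0249] [ 0.417  -0.3339  0.0349]
wrist3 [[0.4179, -0.3531], [0.4194, -0.3423], [0.4209, -0.3314]]
w1 [[0.424, -0.3328], [0.4208, -0.3338], [0.4177, -0.3347]]
wrist4 [[0.4248, -0.3326], [0.4219, -0.3333], [0.4189, -0.334]]
w6 [[0.4261, -0.3296], [0.422, -0.3308], [0.4179, -0.3321]]
diam [np.float64(0.0411), np.float64(0.0389), np.float64(0.0368)]
(87, 8, 53, 46) ((112.5, 32.0), 29.004409790039062)
```

```bash
M="python3 -m pendant"
$M '[[[0,0,0,0],[0,0,0,0],[0,0,0,0],[0,0,0,0],[0,0,0,0],[0,0,0,0],[0,0,0,0],[0,0,0,0]]]' 0 >/dev/null
$M '[[[0,0,0,0],[0,0,0,0],[0,0,0,0],[0,0,0,0],[0,0,0,0],[0,0,0,0]]]' 0
python3 - <<'E'
from h import *
im=optics.capture("wrist");c=optics.get_calibration("wrist");s=sense();R=s["ee_rot"]
g=im[160:245,280:370];m=cv2.inRange(hsv(im),np.array((0,0,140)),np.array((179,70,255)));w=np.zeros_like(m);w[165:235,295:358]=1
for b in blobs(m*w)[:2]:
    (u,v),q=cv2.minEnclosingCircle(b);p=plane(c,(u,v),.03);print(u,v,q,p,(R.T@(p-s["tcp_pos"])).round(4))
im=optics.capture("scene");cv2.imwrite("pics/s6.png",cv2.resize(im[220:400,240:420],None,fx=3.3,fy=3.3,interpolation=cv2.INTER_CUBIC)[:,:,::-1])
E
```

```text
time_s: 14.8
tcp_pos: [0.4178, -0.3349, 0.0994]
ee_rot: [[-0.969, -0.248, -0.0], [-0.248, 0.969, 0.0], [0.0, 0.0, -1.0]]
wrist_force: [0.2, 0.5, -0.9]
gripper_width: 0.998
gripper_force: 0.0
322.35888671875 200.65951538085938 22.573753356933594 [ 0.41828867 -0.33443176  0.03      ] [-0.0005  0.0004  0.0695]
```

View pics/s6.png

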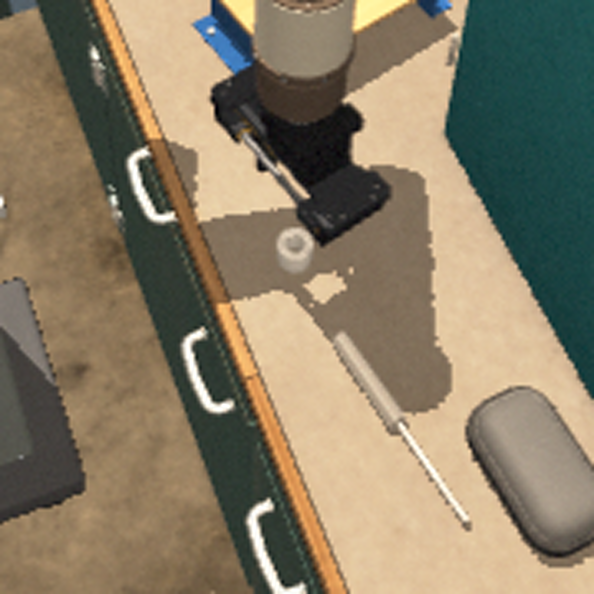

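The scene view shows the spacer standing upright at (295,250), directly below the tool. I retry slightly lower, closing in stages.

```bash
M="python3 -m pendant"
$M '[[[0,0,0.3,0],[0,0,0.6,0],[0,0,0.85,0],[0,0,0.95,0],[0,0,0.95,0],[0,0,0.95,0]]]' 0 | grep -E "tcp|force"
$M '[[[0,0,0,0],[0,0,0,0],[0,0,0,0],[0,0,0,0],[0,0,0,0],[0,0,0,0],[0,0,0,0]]]' 0.5 | grep -E "width|force"
$M '[[[0,0,0,0],[0,0,0,0]]]' 0.6 | grep -E "width|force"
$M '[[[0,0,0,0],[0,0,0,0]]]' 0.7| grep -E "width|force"
python3 - <<'E'
from h import *
im=optics.capture("wrist");cv2.imwrite("pics/w7.png",im[:,:,::-1])
E
```

```text
tcp_pos: [0.4187, -0.3353, 0.0053]
wrist_force: [-0.5, -0.3, -0.1]
gripper_force: 0.0
wrist_force: [-0.7, 0.7, 0.3]
gripper_width: 0.52
gripper_force: 0.0
wrist_force: [-0.5, -0.1, 0.8]
gripper_width: 0.426
gripper_force: 2.4
wrist_force: [0.9, -2.9, 3.3]
gripper_width: 0.325
gripper_force: 3.7
```

View pics/w7.png

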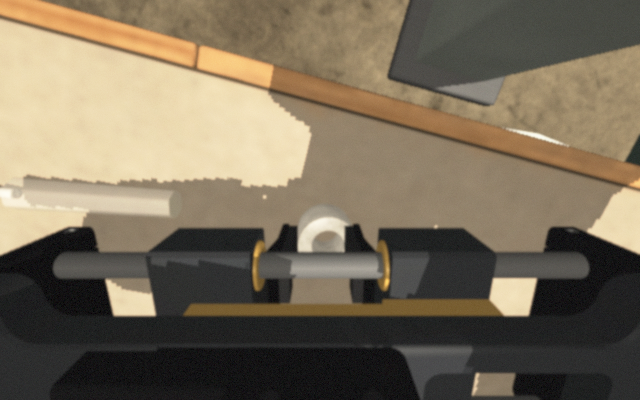

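```bash
M="python3 -m pendant"
$M '[[[0,0,0,0],[0,0,0,0],[0,0,0,0]]]' 0.7| grep -E "width|force|tcp|time"
```

```text
time_s: 16.95
tcp_pos: [0.4199, -0.3364, 0.0058]
wrist_force: [1.8, -3.3, 5.1]
gripper_width: 0.302
gripper_force: 5.1
```

```bash
M="python3 -m pendant"
$M '[[[0,0,0,0],[0,0,0,0],[0,0,0,0],[0,0,0,0]]]' 0.6| grep -E "width|force|tcp|time"
python3 - <<'E'
from h import *
im=optics.capture("wrist")
print(sense()["joints"].round(2))
im2=optics.capture("scene")
a=cv2.resize(im[180:320,230:430],None,fx=4,fy=4,interpolation=cv2.INTER_CUBIC)[:300]
b=cv2.resize(im2[250:325,290:390],None,fx=4,fy=4,interpolation=cv2.INTER_CUBIC)
b=cv2.copyMakeBorder(b,0,300-b.shape[0],0,800-b.shape[1],cv2.BORDER_CONSTANT)
cv2.imwrite("pics/w8.png",np.vstack([a,b])[:,:,::-1])
E
```

```text
time_s: 17.35
tcp_pos: [0.4194, -0.3359, 0.0061]
wrist_force: [0.2, -0.8, 9.0]
gripper_width: 0.4
gripper_force: 4.4
[-21.35  26.15 -25.35   0.07 -38.28 -54.28]
```

View pics/w8.png

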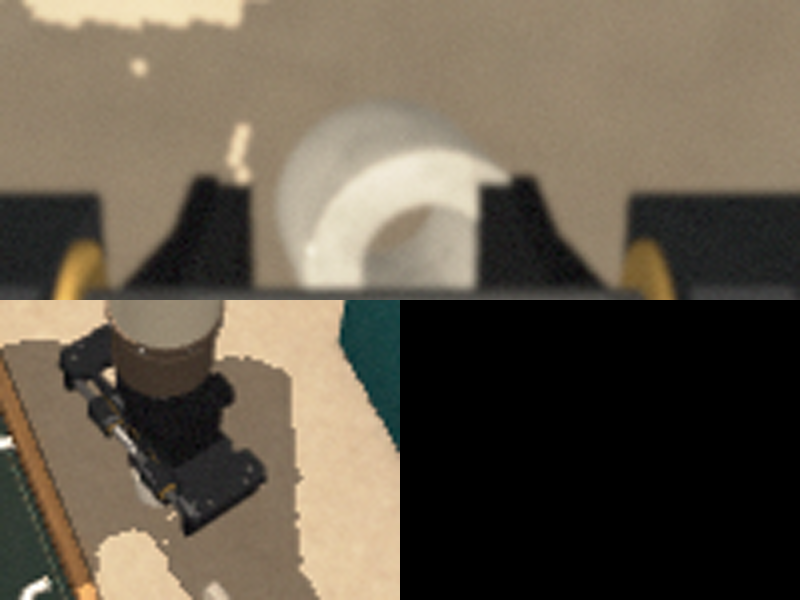

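The right finger overlaps the ring's far quadrant, so the fingertips sit several mm toward -x of where I assumed. I have used up my picture budget (12 viewed, over the limit of 10), so from here I work on numbers only. I open, rise and re-measure the ring, and also check where the fingertips appear against the TCP projection.

```bash
M="python3 -m pendant"
$M '[[[0,0,0,0],[0,0,0,0],[0,0,0,0],[0,0,0,0],[0,0,0,0],[0,0,0,0],[0,0,0,0],[0,0,0,0]]]' 0 >/dev/null
$M '[[[0,0,-0.3,0],[0,0,-0.6,0],[0,0,-0.95,0],[0,0,-0.95,0],[0,0,-0.95,0],[0,0,-0.95,0]]]' | grep -E "width|force|tcp|time"
cat > ring.py <<'E'
from h import *
im=optics.capture("wrist");c=optics.get_calibration("wrist");s=sense();R=s["ee_rot"];t=s["tcp_pos"]
H=hsv(im);m=((H[...,2]>140)&(H[...,1]<70)).astype(np.uint8);w=np.zeros_like(m);w[165:240,285:365]=1
for b in blobs(m*w)[:2]:
    (u,v),q=cv2.minEnclosingCircle(b);p=plane(c,(u,v),.03);print("ring",u,v,q,cv2.boundingRect(b),p.round(4),(R.T@(p-t)).round(4))
print("tcp px",proj(c,t).round(1),"front pad edge px",proj(c,t+R[:,0]*.0095+R[:,1]*.0435).round(1))
g=cv2.cvtColor(im,cv2.COLOR_RGB2GRAY);dk=(g<45)
for k in(222,228,232,238,240,244,248,252,256): print(k,[ (int(a),int(b_)) for a,b_ in zip(np.where(np.diff(dk[k].astype(int))==1)[0],np.where(np.diff(dk[k].astype(int))==-1)[0])][:8])
E
python3 ring.py
```

```text
time_s: 18.85
tcp_pos: [0.417, -0.3344, 0.0984]
wrist_force: [0.0, 0.1, -0.9]
gripper_width: 1.006
gripper_force: 0.0
ring 316.1363525390625 200.77272033691406 22.309450149536133 (295, 180, 44, 44) [ 0.4184 -0.3396  0.03  ] [-0.0003 -0.0055  0.0682]
ring 287.5 200.5 13.58317756652832 (285, 187, 7, 28) [ 0.4248 -0.3659  0.03  ] [ 0.     -0.0325  0.0681]
tcp px [322.4 227. ] front pad edge px [384.5 214.3]
222 [(69, 70), (71, 78)]
228 [(73, 89), (232, 248), (393, 408), (552, 565)]
232 [(56, 64), (65, 66), (72, 175), (228, 248), (393, 411), (466, 571), (572, 582)]
238 [(42, 176), (224, 249), (392, 416), (465, 597)]
240 [(38, 160), (172, 176), (221, 249), (392, 418), (464, 469), (480, 602)]
244 [(28, 155), (176, 177), (216, 249), (392, 423), (464, 465), (485, 611)]
248 [(19, 152), (211, 250), (392, 429), (488, 621)]
252 [(9, 39), (141, 150), (210, 211), (212, 213), (215, 218), (219, 222), (224, 225), (228, 230)]
256 [(99, 37), (101, 100), (131, 102), (140, 134), (491, 149), (535, 500), (566, 565)]
```

```bash
python3 - <<'E'
from h import *
c=optics.get_calibration("wrist");s=sense();R=s["ee_rot"];t=s["tcp_pos"]
print(R.T@(-np.array(c["camera_from_world"])[:3,:3].T@np.array(c["camera_from_world"])[:3,3]-t))
for h in(0,.01,.02,.025,.03,.04):
    print(h,[proj(c,t+R@[x,y,-h]).round(1).tolist() for x in(.0095,0) for y in(-.0435,.0435)])
E
```

```text
[ 0.07340505 -0.00110623 -0.18752377]
0 [[260.3, 214.3], [384.5, 214.3], [261.1, 227.0], [383.7, 227.0]]
0.01 [[257.2, 219.2], [387.8, 219.1], [258.1, 232.5], [386.9, 232.4]]
0.02 [[253.8, 224.6], [391.4, 224.5], [254.8, 238.5], [390.4, 238.4]]
0.025 [[252.0, 227.5], [393.4, 227.4], [252.9, 241.7], [392.3, 241.7]]
0.03 [[250.0, 230.6], [395.4, 230.5], [251.0, 245.2], [394.4, 245.1]]
0.04 [[245.7, 237.3], [400.0, 237.2], [246.9, 252.6], [398.7, 252.6]]
```

The fingertips appear at (249..392, 226). That matches points about 22 mm above the reported TCP, so the real finger ends sit about 22 mm short of it and were skimming the top of the ring. I descend lower with force checks.

```bash
M="python3 -m pendant"
$M '[[[0,-0.055,0.3,0],[0,-0.055,0.6,0],[0,-0.055,0.85,0],[0,-0.055,0.95,0],[0,-0.055,0.95,0],[0,-0.055,0.95,0]]]' 0 | grep -E "tcp|wrist_f"
$M '[[[0,0,0.05,0],[0,0,0.1,0],[0,0,0.1,0],[0,0,0.1,0]]]' | grep -E "tcp|wrist_f"
$M '[[[0,0,0.03,0],[0,0,0.06,0],[0,0,0.06,0],[0,0,0.06,0]]]' | grep -E "tcp|wrist_f"
```

```text
tcp_pos: [0.4197, -0.3405, 0.0048]
wrist_force: [0.9, 0.4, -0.0]
tcp_pos: [0.4193, -0.3403, -0.0053]
wrist_force: [0.5, -0.6, -1.0]
tcp_pos: [0.4191, -0.3402, -0.0117]
wrist_force: [-0.0, -0.1, 0.0]
```

The TCP reads -12 mm with no contact force, which confirms the offset. I close.

```bash
M="python3 -m pendant"
$M '[[[0,0,0.02,0],[0,0,0.02,0],[0,0,0.02,0],[0,0,0.02,0],[0,0,0.02,0],[0,0,0.02,0],[0,0,0.02,0],[0,0,0.02,0]]]' 0.9 | grep -E "tcp|force|width"
$M '[[[0,0,0,0],[0,0,0,0],[0,0,0,0]]]' 1 | grep -E "tcp|force|width"
```

```text
tcp_pos: [0.4191, -0.3401, -0.0135]
wrist_force: [0.0, 0.7, 0.1]
gripper_width: 0.429
gripper_force: 30.0
tcp_pos: [0.4191, -0.3401, -0.0135]
wrist_force: [-1.1, 0.4, 1.1]
gripper_width: 0.428
gripper_force: 30.0
```

```bash
M="python3 -m pendant"
$M '[[[0,0,-0.2,0],[0,0,-0.5,0],[0,0,-0.9,0],[0,0,-0.9,0]]]' >/dev/null
$M '[[[0,0,-0.3,0],[0,0,-0.6,0],[0,0,-0.9,0],[0,0,-0.9,0]]]' | grep -E "tcp|force|width"
$M '[[[-0.19,0.45,0,0],[-0.384,0.912,0,0],[-0.384,0.912,0,0]]]' >/dev/null
$M '[[[-0.19,0.45,0,0],[-0.384,0.912,0,0],[-0.384,0.912,0,0]]]' >/dev/null
$M '[[[-0.19,0.45,0,0],[-0.384,0.912,0,0],[-0.384,0.912,0,0]]]' >/dev/null
$M '[[[-0.19,0.45,0,0],[-0.384,0.912,0,0],[-0.384,0.912,0,0]]]' >/dev/null
$M '[[[-0.19,0.35,0,-0.02],[-0.384,0.7,0,-0.04],[-0.384,0.912,0,-0.054],[-0.384,0.912,0,-0.054],[-0.384,0.912,0,-0.054],[-0.384,0.912,0,-0.054]]]' | grep -E "time|tcp|force|width"
python3 - <<'E'
from h import *
im=optics.capture("wrist");c=optics.get_calibration("wrist");s=sense()
cv2.imwrite("pics/w9.png",im[:,:,::-1]);np.savez("w9.npz",**c)
# piston: white blob; tray floor edges along rows
a,d=np.radians(-69.4),None
R2=np.array([[np.cos(a),-np.sin(a)],[np.sin(a),np.cos(a)]]);T0=np.array([.5275,.1625])
for n,(x,y,z) in dict(c1=(-.07,-.08,.022),c2=(.07,-.08,.022),post=(-.115,0,.048),piston=(-.008,.042,.052)).items():
    print(n,proj(c,[*(T0+R2@[x,y]),z]).round(1))
H=hsv(im);m=((H[...,0]>=4)&(H[...,0]<=14)&(H[...,1]>170)&(H[...,2]>130)).astype(np.uint8);m[300:]=0
for b in blobs(m)[:3]:
    print("orange",cv2.contourArea(b),cv2.boundingRect(b),[plane(c,p,.048).round(4)[:2].tolist() for p in cv2.boxPoints(cv2.minAreaRect(b))])
print(s["tcp_pos"],step(np.array([.4919,.1491,-.007])-s["tcp_pos"]))
g=cv2.cvtColor(im,cv2.COLOR_RGB2GRAY);print(g[130:200:4,270:380:5])
E
```

```text
tcp_pos: [0.4217, -0.3418, 0.1706]
wrist_force: [-0.0, -0.5, 0.1]
gripper_width: 0.427
gripper_force: 30.0
time_s: 24.0
tcp_pos: [0.4919, 0.1476, 0.1661]
wrist_force: [-0.0, -0.5, -0.4]
gripper_width: 0.425
gripper_force: 30.0
c1 [382.9 148.1]
c2 [262.7 148.5]
post [423.1 220.5]
piston [329.9 255.6]
orange 267.0 (383, 207, 52, 22) [[0.4882, 0.2204], [0.4681, 0.2746], [0.491, 0.286], [0.5116, 0.2307]]
[0.49199654 0.14765456 0.16623869] [-0.005  0.014  1.732]
[[110 109 111 111 109 109 110 114 118 113 113 110 113 113 113 115 116 114
  200 202 198 199]
 [108 109 111 113 109 113 109 113 111 114 112 111 110 115 116 111 113 112
  172 196 196 195]
 [107 107 106 114 112 110 107 113 111 115 111 110 114 114 113 109 112 113
  158 195 190 189]
 [107 110 109 108 110 109 109 113 111 113 113 112 111 109 113 111 111 114
  137 196 194 191]
 [112 109 107 109 109 113 109 110 111 109 108 105 109 109 113 110 108 108
  124 187 188 185]
 [108 109 110 110 112 107 106 109 107 106 105 107 108 106 104 102 109 109
  105 108 143 197]
 [103 107 108 107 105 107 107 111 105 107 109 108 104 106 103 105 105 103
  102 
[... 336 characters left out ...]
0 109 108 109 109 107 107 109
  192 202 163 102]
 [ 89 109 112 109 111 111 112 108 106 109 112 108 107 107 112 143 168 182
  202 202 156 102]
 [ 87 109 109 108 111 110 107 106 109 107 105 112 122 155 194 197 201 199
  200 201 154 100]
 [ 90 110 110 109 111 109 109 107 109 113 174 187 192 194 196 193 197 200
  199 198 146  99]
 [ 92 109 111 110 109 109 107 108 107 118 189 191 195 194 196 196 196 197
  197 199 146  99]
 [ 95 107 108 108 108 106 110 106 108 113 191 193 194 193 193 196 194 196
  195 197 147  97]
 [ 97 108 108 107 108 108 108 106 106 114 190 189 188 189 191 193 194 197
  196 197 139  94]
 [100 104 108 107 109 104 104 106 104 116 187 188 189 189 190 190 194 193
  194 193 132  92]]
```

The orange grip shows its post end at u=435 and the wall at u=383. Both match the tray pose I predicted, so I lower the spacer into the tray.

```bash
M="python3 -m pendant"
$M '[[[0,0.014,0.35,0],[0,0.014,0.7,0],[0,0.014,0.95,0],[0,0.014,0.95,0]]]' >/dev/null
$M '[[[0,0,0.25,0],[0,0,0.5,0],[0,0,0.7,0],[0,0,0.75,0],[0,0,0.75,0],[0,0,0.75,0]]]' | grep -E "tcp|force|width"
$M '[[[0,0,0.02,0],[0,0,0.03,0],[0,0,0.03,0],[0,0,0.03,0]]]' | grep -E "tcp|force|width"
```

```text
tcp_pos: [0.4928, 0.1509, -0.002]
wrist_force: [0.1, 0.5, -0.5]
gripper_width: 0.426
gripper_force: 30.0
tcp_pos: [0.4916, 0.1506, -0.0063]
wrist_force: [0.6, -0.1, -0.9]
gripper_width: 0.428
gripper_force: 30.0
```

```bash
M="python3 -m pendant"
$M '[[[0,0,0.015,0],[0,0,0.025,0],[0,0,0.025,0],[0,0,0.025,0]]]' | grep -E "tcp|force|width"
$M '[[[0,0,0,0],[0,0,0,0],[0,0,0,0],[0,0,0,0],[0,0,0,0]]]' 0.3 | grep -E "tcp|force|width"
$M '[[[0,0,-0.2,0],[0,0,-0.5,0],[0,0,-0.9,0],[0,0,-0.9,0]]]' >/dev/null
$M '[[[0,0,-0.3,0],[0,0,-0.6,0],[0,0,-0.6,0],[0,0,-0.6,0]]]' | grep -E "time|tcp|force|width"
python3 - <<'E'
from h import *
im=optics.capture("wrist");c=optics.get_calibration("wrist");s=sense()
cv2.imwrite("pics/w10.png",im[:,:,::-1]);np.savez("w10.npz",**c)
a=np.radians(-69.4);R2=np.array([[np.cos(a),-np.sin(a)],[np.sin(a),np.cos(a)]]);T0=np.array([.5275,.1625])
H=hsv(im);u0,v0=proj(c,[.4915,.15,.034]).astype(int);print(u0,v0)
for zt,w in((.034,(u0-32,v0-32,u0+32,v0+32)),(.052,(280,v0+15,370,245))):
    m=((H[...,2]>130)&(H[...,1]<45)).astype(np.uint8);k=np.zeros_like(m);k[w[1]:w[3],w[0]:w[2]]=1
    for b in blobs(m*k)[:2]:
        (u,v),q=cv2.minEnclosingCircle(b);p=plane(c,(u,v),zt);print(u,v,q,cv2.boundingRect(b),p.round(4),"tray",(R2.T@(p[:2]-T0)).round(4))
m=((H[...,0]>=4)&(H[...,0]<=14)&(H[...,1]>170)&(H[...,2]>130)).astype(np.uint8);m[300:]=0
for b in blobs(m)[:1]: print("orange",cv2.boundingRect(b),[plane(c,p,.048).round(4)[:2].tolist() for p in cv2.boxPoints(cv2.minAreaRect(b))])
im=optics.capture("top");c=optics.get_calibration("top");cv2.imwrite("pics/top10.png",im[:,:,::-1]);H=hsv(im)
def show(n,lo,hi,z,win):
    m=cv2.inRange(H,np.array(lo),np.array(hi));w=np.zeros_like(m);w[win[1]:win[3],win[0]:win[2]]=1
    for b in blobs(m*w,5)[:2]: rr=cv2.minAreaRect(b);print(n,cv2.contourArea(b),np.round(rr[0],1),np.round(rr[1],1),plane(c,rr[0],z).round(3))
show("carton",(22,150,100),(30,255,255),.166,(320,150,375,215))
E
```

```text
tcp_pos: [0.4915, 0.1504, -0.0092]
wrist_force: [-0.5, 0.0, -0.1]
gripper_width: 0.431
gripper_force: 30.0
tcp_pos: [0.4916, 0.1505, -0.009]
wrist_force: [-0.1, 0.0, 0.2]
gripper_width: 0.688
gripper_force: 0.0
time_s: 27.15
tcp_pos: [0.4914, 0.1506, 0.1411]
wrist_force: [-0.5, -0.2, -0.0]
gripper_width: 0.703
gripper_force: 0.0
321 191
320.5 199.5 38.71056365966797 (289, 172, 64, 51) [0.5002 0.1523 0.034 ] tray [-0.0001 -0.0291]
324.5 225.0 48.38656234741211 (280, 206, 90, 39) [0.5198 0.1641 0.052 ] tray [-0.0042 -0.0066]
orange (385, 212, 57, 22) [[0.4857, 0.2187], [0.4652, 0.2734], [0.4863, 0.2841], [0.5072, 0.2283]]
carton 77.5 [350.5 183.1] [12.5  8.2] [ 0.527 -0.065  0.166]
```

```bash
python3 - <<'E'
from h import *
im=cv2.imread("pics/w10.png");c=np.load("w10.npz");g=cv2.cvtColor(im,cv2.COLOR_BGR2GRAY)[140:250,250:400];g=cv2.resize(g,None,fx=3,fy=3,interpolation=cv2.INTER_CUBIC)
a=np.radians(-69.4);R2=np.array([[np.cos(a),-np.sin(a)],[np.sin(a),np.cos(a)]]);T0=np.array([.5275,.1625])
# expected radius px
for z,r in((.034,.019),(.052,.027)):
    R=np.linalg.norm(proj(c,[.4915+.0,.15+r,z])-proj(c,[.4915,.15,z]));print("expected r",R)
    cs=cv2.HoughCircles(g,cv2.HOUGH_GRADIENT,1.5,30,param1=80,param2=18,minRadius=int(3*R*.85),maxRadius=int(3*R*1.15))
    if cs is not None:
        for u,v,q in cs[0][:4]:
            p=plane(c,(250+u/3,140+v/3),z);print((250+u/3).round(1),(140+v/3).round(1),(q/3).round(1),p.round(4),"tray",(R2.T@(p[:2]-T0)).round(4))
E
```

```text
expected r 17.535008410669857
320.8 192.2 17.4 [0.4925 0.1498 0.034 ] tray [-0.0004 -0.0372]
398.8 193.8 19.7 [0.4647 0.2289 0.034 ] tray [-0.0843 -0.0354]
387.2 226.8 18.0 [0.5037 0.2328 0.034 ] tray [-0.0742  0.0025]
373.8 241.8 19.2 [0.5256 0.2259 0.034 ] tray [-0.06    0.0205]
expected r 26.344411516549677
395.2 237.8 27.4 [0.5071 0.2391 0.052 ] tray [-0.0788  0.0079]
320.8 199.8 24.6 [0.4956 0.1509 0.052 ] tray [-0.0004 -0.0339]
393.2 187.2 22.9 [0.4579 0.2145 0.052 ] tray [-0.0731 -0.0468]
351.2 203.2 24.7 [0.4882 0.1813 0.052 ] tray [-0.0314 -0.0302]
```

The spacer stands upright in the tray at tray frame (0, -0.037), and the carton's top matches its placed position. Before pinching the grip I check how much room the gripper body has beside the red cartons.

```bash
python3 - <<'E'
from h import *
c=optics.get_calibration("top");im=cv2.imread("pics/top10.png")[:,:,::-1].copy();H=hsv(im)
m=(((H[...,0]<=4)|(H[...,0]>174))&(H[...,1]>170)&(H[...,2]>80)).astype(np.uint8);m[:,:230]=0;m[:,290:]=0;m[:150]=0;m[245:]=0
for b in blobs(m)[:2]:
    hull=cv2.approxPolyDP(cv2.convexHull(b),1.2,True)[:,0]
    print("blob",cv2.boundingRect(b));
    for p in hull: print(p,"z0",plane(c,p,0)[:2].round(3),"z90",plane(c,p,.09)[:2].round(3))
# body footprint at grip
g=np.array([.4855,.2695]);a=np.radians(-69.4);d=np.array([np.cos(a),np.sin(a)]);n=np.array([-d[1],d[0]])
print("body",[(g+i*.0375*d+j*.095*n).round(3).tolist() for i in(-1,1) for j in(-1,1)])
s=sense();print(s["joints"].round(1),step(np.array([*g,.05])-s["tcp_pos"]))
E
```

```text
blob (242, 217, 18, 21)
[249 217] z0 [0.457 0.356] z90 [0.428 0.342]
[257 221] z0 [0.438 0.323] z90 [0.41 0.31]
[259 227] z0 [0.412 0.314] z90 [0.385 0.302]
[252 237] z0 [0.37  0.342] z90 [0.345 0.328]
[245 233] z0 [0.388 0.371] z90 [0.362 0.356]
[242 229] z0 [0.406 0.384] z90 [0.379 0.368]
[242 226] z0 [0.419 0.385] z90 [0.391 0.369]
body [[0.383, 0.271], [0.561, 0.338], [0.41, 0.201], [0.588, 0.268]]
[  35.1   14.3  -19.9   -0.   -56.  -104.6] [-0.373  1.137  0.896]
```

```bash
python3 - <<'E'
from h import *
c=optics.get_calibration("top");im=cv2.imread("pics/top0.png")[:,:,::-1].copy();H=hsv(im)
m=(((H[...,0]<=4)|(H[...,0]>174))&(H[...,1]>170)&(H[...,2]>80)).astype(np.uint8);m[:,:230]=0;m[:,290:]=0;m[:150]=0;m[205:]=0
for b in blobs(m)[:1]:
    for p in cv2.approxPolyDP(cv2.convexHull(b),.8,True)[:,0]: print(p,"z0",plane(c,p,0)[:2].round(3),"z90",plane(c,p,.09)[:2].round(3))
    ys=[(v,b[b[:,0,1]==v,0,0].min(),b[b[:,0,1]==v,0,0].max()) for v in range(174,194,2) if (b[:,0,1]==v).any()]
    for v,l,rr in ys: print(v,l,rr,im[v,(l+rr)//2].tolist(),im[v,rr].tolist())
E
```

```text
[254 173] z0 [0.657 0.339] z90 [0.618 0.325]
[258 183] z0 [0.609 0.321] z90 [0.572 0.308]
[259 192] z0 [0.568 0.316] z90 [0.533 0.303]
[252 193] z0 [0.564 0.346] z90 [0.529 0.332]
[248 187] z0 [0.592 0.363] z90 [0.556 0.349]
[246 175] z0 [0.649 0.373] z90 [0.61  0.358]
174 249 255 [241, 52, 43] [216, 78, 63]
176 246 255 [240, 30, 24] [233, 42, 36]
178 247 256 [242, 33, 30] [207, 53, 45]
180 247 257 [242, 37, 32] [166, 43, 37]
182 247 257 [242, 33, 28] [195, 27, 23]
184 248 258 [247, 46, 40] [146, 42, 34]
186 248 258 [213, 30, 26] [123, 34, 33]
188 249 258 [125, 25, 20] [122, 32, 28]
190 250 259 [123, 20, 17] [109, 33, 29]
192 251 259 [110, 13, 10] [109, 46, 35]
```

```bash
M="python3 -m pendant"
$M '[[[-0.09,0.28,0,-0.07],[-0.19,0.57,0,-0.14],[-0.19,0.57,0,-0.21],[-0.19,0.57,0,-0.28],[-0.19,0.57,0,-0.35],[-0.19,0.57,0,-0.38],[-0.19,0.57,0,-0.38]]]' 0 | grep -E "tcp"
python3 - <<'E'
from h import *
c=optics.get_calibration("wrist");s=sense();R=s["ee_rot"];t=s["tcp_pos"]
for h in(.06,.07,.08,.092,.1): print(h,proj(c,t+R@[.0375,.095,-h]).round(0),proj(c,t+R@[0,.095,-h]).round(0))
yaw=np.degrees(np.arctan2(R[1,1],R[0,1]));print("yaw y",yaw,"turn to 200.6:",-(200.6-yaw)/114.59,(np.array([.4855,.2695,.1])-t).round(4),step(np.array([.4855,.2695,.1])-t))
E
```

```text
tcp_pos: [0.4886, 0.2101, 0.1394]
0.06 [522. 200.] [508. 271.]
0.07 [538. 206.] [522. 282.]
0.08 [557. 213.] [538. 295.]
0.092 [584. 224.] [560. 313.]
0.1 [605. 233.] [578. 327.]
yaw y 154.08818159945807 turn to 200.6: -0.40589770835624334 [-0.0031  0.0594 -0.0394] [-0.522  0.287  0.393]
```

The body's corner at (565,228) matches 92 mm above the reported TCP. With the TCP at 6 mm the body therefore clears the 90 mm red cartons and still grips 20 mm of the post.

```bash
M="python3 -m pendant"
$M '[[[-0.26,0.14,0,-0.07],[-0.52,0.29,0,-0.14],[-0.52,0.29,0.2,-0.21],[-0.52,0.29,0.39,-0.28],[-0.52,0.29,0.39,-0.35],[-0.52,0.29,0.39,-0.406],[-0.52,0.29,0.39,-0.406],[-0.52,0.29,0.39,-0.406]]]' | grep -E "time|tcp|wrist_f"
python3 - <<'E'
from h import *
im=optics.capture("wrist");c=optics.get_calibration("wrist");s=sense();R=s["ee_rot"];t=s["tcp_pos"]
cv2.imwrite("pics/w11.png",im[:,:,::-1]);np.savez("w11.npz",**c)
H=hsv(im);m=((H[...,0]>=4)&(H[...,0]<=14)&(H[...,1]>170)&(H[...,2]>110)).astype(np.uint8);m[300:]=0
print("pred post",proj(c,[.4855,.2695,.048]))
for b in blobs(m)[:3]: print("orange",cv2.contourArea(b),cv2.boundingRect(b),[(R.T@(plane(c,p,.048)-t)).round(4)[:2].tolist() for p in cv2.boxPoints(cv2.minAreaRect(b))])
print("yaw",np.degrees(np.arctan2(R[1,1],R[0,1])),step(np.array([.4855,.2695,.04])-t))
ro=[int(v) for v in range(190,250,6)]
for v in ro: x=np.where(m[v])[0]; print(v,(x.min(),x.max()) if len(x) else None)
E
```

```text
time_s: 28.75
tcp_pos: [0.4857, 0.2697, 0.1014]
wrist_force: [0.2, -0.5, 0.6]
pred post [319.48087441 204.54260265]
orange 184.0 (309, 173, 14, 21) [[0.0287, -0.0087], [0.0287, 0.0025], [0.0108, 0.0025], [0.0108, -0.0089]]
orange 17.5 (310, 155, 12, 4) [[0.0442, -0.0077], [0.0442, 0.0017], [0.0416, 0.0017], [0.0416, -0.0077]]
yaw -159.53421210589286 [0.001 0.003 0.616]
190 (np.int64(309), np.int64(321))
196 None
202 None
208 None
214 None
220 None
226 None
232 None
238 None
244 None
```

```bash
python3 - <<'E'
from h import *
im=cv2.imread("pics/w11.png")[:,:,::-1].copy();c=np.load("w11.npz");H=hsv(im)
s=sense();R=s["ee_rot"];t=s["tcp_pos"]
for v in range(140,226,5):
    x=np.where((H[v,280:360,1]>150)&(H[v,280:360,2]>50)&(H[v,280:360,0]<22))[0]
    print(v,(280+x.min(),280+x.max(),len(x),im[v,280+int(np.median(x))].tolist()) if len(x) else im[v,318].tolist(), (R.T@(plane(c,(318,v),.048)-t)).round(4)[0])
print([ (x,z,proj(c,t+R@[x,0,0]*1+np.array([0,0,z-t[2]])).round(0).tolist()) for x,z in((-.015,.048),(.015,.048),(.015,.016),(.045,.016))])
E
```

```text
140 [131, 126, 117] 0.0567
145 [129, 125, 113] 0.0526
150 [227, 221, 205] 0.0484
155 (np.int64(309), np.int64(322), 14, [227, 124, 59]) 0.0442
160 (np.int64(309), np.int64(322), 4, [255, 224, 95]) 0.0399
165 [255, 226, 94] 0.0356
170 (np.int64(309), np.int64(322), 4, [255, 223, 92]) 0.0313
175 (np.int64(310), np.int64(322), 13, [232, 125, 47]) 0.0269
180 (np.int64(310), np.int64(321), 12, [230, 121, 47]) 0.0225
185 (np.int64(310), np.int64(321), 12, [163, 83, 35]) 0.018
190 (np.int64(309), np.int64(322), 14, [235, 126, 50]) 0.0135
195 (np.int64(308), np.int64(322), 5, [255, 199, 77]) 0.009
200 (np.int64(308), np.int64(322), 5, [255, 201, 82]) 0.0044
205 (np.int64(308), np.int64(322), 5, [255, 200, 80]) -0.0003
210 (np.int64(309), np.int64(322), 4, [255, 226, 95]) -0.005
215 (np.int64(309), np.int64(322), 4, [255, 225, 92]) -0.0097
220 [255, 219, 108] -0.0145
225 [237, 219, 181] -0.0193
[(-0.015, 0.048, [319.0, 221.0]), (0.015, 0.048, [319.0, 188.0]), (0.015, 0.016, [319.0, 181.0]), (0.045, 0.016, [319.0, 150.0])]
```

The post top spans rows 188-221 as predicted, and it sits about 3 mm to one side. I correct for that, descend and pinch.

```bash
M="python3 -m pendant"
$M '[[[0,-0.03,0.3,0],[0,-0.03,0.5,0],[0,-0.03,0.7,0],[0,-0.03,0.8,0],[0,-0.03,0.8,0],[0,-0.03,0.8,0]]]' | grep -E "tcp|wrist_f"
$M '[[[0,0,0.05,0],[0,0,0.1,0],[0,0,0.15,0],[0,0,0.15,0],[0,0,0.15,0]]]' | grep -E "tcp|wrist_f"
$M '[[[0,0,0,0],[0,0,0,0],[0,0,0,0],[0,0,0,0],[0,0,0,0],[0,0,0,0],[0,0,0,0],[0,0,0,0]]]' 1 >/dev/null
$M '[[[0,0,0,0],[0,0,0,0],[0,0,0,0],[0,0,0,0],[0,0,0,0]]]' 1 | grep -E "time|tcp|force|width"
python3 -c "
from h import *
s=sense();R=s['ee_rot'];print(s['joints'].round(1),np.degrees(np.arctan2(R[1,0],R[0,0])))"
```

```text
tcp_pos: [0.4892, 0.2714, 0.0225]
wrist_force: [-0.4, -0.0, -0.3]
tcp_pos: [0.4887, 0.2709, 0.0068]
wrist_force: [-0.2, -0.6, 0.4]
time_s: 31.2
tcp_pos: [0.489, 0.2712, 0.007]
wrist_force: [1.1, 0.8, -1.4]
gripper_width: 0.158
gripper_force: 30.0
[ 45.6  27.8 -22.    0.  -40.2 -25. ] -69.35037976389783
```

The grip is held at 13.7 mm. I turn the tray slowly to square, then measure the shelf's front edge with the wrist camera before pushing in.

```bash
M="python3 -m pendant"
$M '[[[0,0,0,0.005],[0,0,0,0.012],[0,0,0,0.02],[0,0,0,0.028],[0,0,0,0.036],[0,0,0,0.044],[0,0,0,0.05],[0,0,0,0.054]]]' | grep -E "tcp|wrist_f"
$M '[[[0,0,0,0],[0,0,0,0],[0,0,0,0]]]' | grep -E "time|tcp|force|width"
cat > look.py <<'E'
from h import *
im=optics.capture("wrist");c=optics.get_calibration("wrist");s=sense();R=s["ee_rot"];t=s["tcp_pos"]
cv2.imwrite("pics/look_%d.png"%(s["time_s"]*100),im[:,:,::-1])
print("yaw",np.degrees(np.arctan2(R[1,0],R[0,0])).round(2),t.round(4))
S=np.array([.575,-.043]);a=np.radians(-75.6);d=np.array([np.cos(a),np.sin(a)]);n=np.array([-d[1],d[0]])
for y in(-.12,.12): print("pred front corner",y,proj(c,[*(S-.085*d+y*n),.076]).round(1))
H=hsv(im);m=((H[...,0]>=12)&(H[...,0]<=26)&(H[...,1]>70)&(H[...,2]>150)).astype(np.uint8);m[230:]=0
m=cv2.morphologyEx(m,cv2.MORPH_OPEN,np.ones((3,3)))
bl=blobs(m,100)
for b in bl[:3]: print("wood",cv2.contourArea(b),cv2.boundingRect(b))
lab=cv2.cvtColor(im,cv2.COLOR_RGB2LAB).astype(int)
for u in range(160,500,40): print(u,[(v,lab[v,u,0],lab[v,u,2]-128) for v in range(40,150,10)])
E
python3 look.py
```

```text
tcp_pos: [0.4888, 0.271, 0.007]
wrist_force: [2.5, 0.3, -2.1]
time_s: 32.3
tcp_pos: [0.4888, 0.271, 0.007]
wrist_force: [3.0, 0.0, -1.5]
gripper_width: 0.154
gripper_force: 30.1
yaw -75.56 [0.4888 0.271  0.007 ]
pred front corner -0.12 [ 776.2 -577.7]
pred front corner 0.12 [-188.6 -577.7]
wood 7528.0 (530, 17, 110, 213)
wood 685.5 (311, 172, 19, 43)
wood 294.5 (621, 200, 19, 30)
160 [(40, np.int64(230), np.int64(21)), (50, np.int64(228), np.int64(21)), (60, np.int64(231), np.int64(21)), (70, np.int64(231), np.int64(20)), (80, np.int64(230), np.int64(22)), (90, np.int64(230), np.int64(22)), (100, np.int64(229), np.int64(22)), (110, np.int64(225), np.int64(23)), (120, np.int64(228), np.int64(22)), (130, np.int64(225), np.int64(24)), (140, np.int64(232), np.int64(21))]
200 [(40, np.int64(241), np.int64(8)), (50, np.int64(255), np.int64(0)), (60, np.int64(255), np.int64(0)), (70, np.int64(255), np.int64(0)), (80, np.int64(255), np.int64(0)), (90, np.int64(226), np.int64(12)), (100, np.int64(128), np.int64(5)), (110, np.int64(108), np.int64(5)), (120, np.int64(89), np.int64(5)), (130, np
[... 2057 characters left out ...]
 (60, np.int64(144), np.int64(6)), (70, np.int64(133), np.int64(6)), (80, np.int64(111), np.int64(5)), (90, np.int64(94), np.int64(6)), (100, np.int64(83), np.int64(5)), (110, np.int64(76), np.int64(4)), (120, np.int64(78), np.int64(3)), (130, np.int64(80), np.int64(5)), (140, np.int64(78), np.int64(5))]
480 [(40, np.int64(231), np.int64(20)), (50, np.int64(232), np.int64(21)), (60, np.int64(228), np.int64(24)), (70, np.int64(226), np.int64(21)), (80, np.int64(231), np.int64(20)), (90, np.int64(217), np.int64(21)), (100, np.int64(144), np.int64(15)), (110, np.int64(140), np.int64(15)), (120, np.int64(138), np.int64(14)), (130, np.int64(144), np.int64(15)), (140, np.int64(140), np.int64(15))]
```

```bash
M="python3 -m pendant"
$M '[[[0.03,-0.003,0,0],[0.08,-0.01,0,0],[0.14,-0.02,0,0],[0.2,-0.03,0,0],[0.27,-0.04,0,0],[0.34,-0.05,0,0],[0.41,-0.05,0,0],[0.45,-0.05,0,0]]]' | grep -E "tcp|wrist_f"
$M '[[[0.03,0,0,0],[0.09,0,0,0],[0.16,0,0,0],[0.24,0,0,0],[0.32,0,0,0],[0.4,0,0,0],[0.46,0,0,0],[0.5,0,0,0]]]' | grep -E "tcp|wrist_f"
$M '[[[0.03,0,0,0],[0.06,0,0,0],[0.1,0,0,0],[0.13,0,0,0],[0.16,0,0,0],[0.18,0,0,0],[0.2,0,0,0],[0.2,0,0,0]]]' | grep -E "time|tcp|force|width"
python3 look.py | head -8
python3 - <<'E'
from h import *
import glob
f=sorted(glob.glob("pics/look_*.png"))[-1];im=cv2.imread(f)[:,:,::-1].copy();H=hsv(im);print(f)
for v in range(0,200,8):
    x=np.where((H[v,:,0]>=12)&(H[v,:,0]<=24)&(H[v,:,1]>85))[0];print(v,len(x),(x.min(),x.max()) if len(x) else "",H[v,200:480:40].tolist())
E
```

```text
tcp_pos: [0.5051, 0.2279, 0.007]
wrist_force: [-0.6, 2.4, -0.9]
tcp_pos: [0.5174, 0.1795, 0.007]
wrist_force: [0.0, 3.8, 0.4]
time_s: 34.75
tcp_pos: [0.5224, 0.1605, 0.007]
wrist_force: [0.7, 1.9, 0.2]
gripper_width: 0.155
gripper_force: 30.0
yaw -75.56 [0.5223 0.1605 0.007 ]
pred front corner -0.12 [652.5 -31.4]
pred front corner 0.12 [-20.4 -31.4]
wood 1674.5 (578, 125, 62, 105)
wood 639.5 (312, 173, 19, 40)
160 [(40, np.int64(223), np.int64(23)), (50, np.int64(221), np.int64(22)), (60, np.int64(223), np.int64(22)), (70, np.int64(225), np.int64(22)), (80, np.int64(224), np.int64(20)), (90, np.int64(223), np.int64(22)), (100, np.int64(219), np.int64(22)), (110, np.int64(219), np.int64(22)), (120, np.int64(224), np.int64(22)), (130, np.int64(224), np.int64(22)), (140, np.int64(218), np.int64(22))]
200 [(40, np.int64(226), np.int64(12)), (50, np.int64(255), np.int64(0)), (60, np.int64(255), np.int64(0)), (70, np.int64(255), np.int64(0)), (80, np.int64(239), np.int64(8)), (90, np.int64(146), np.int64(8)), (100, np.int64(92), np.int64(4)), (110, np.int64(80), np.int64(4)), (120, np.int6
[... 2917 characters left out ...]
, np.int64(632)) [[26, 22, 92], [19, 33, 107], [18, 31, 106], [21, 35, 103], [20, 28, 108], [21, 24, 106], [23, 30, 103]]
168 23 (np.int64(606), np.int64(628)) [[19, 30, 120], [24, 30, 119], [20, 32, 119], [21, 30, 119], [15, 26, 118], [16, 28, 119], [17, 34, 120]]
176 42 (np.int64(309), np.int64(623)) [[16, 73, 137], [18, 68, 136], [18, 72, 139], [12, 197, 236], [18, 73, 139], [18, 68, 139], [19, 68, 138]]
184 45 (np.int64(309), np.int64(619)) [[18, 75, 136], [17, 68, 136], [17, 70, 139], [12, 201, 235], [18, 74, 135], [20, 72, 135], [19, 71, 141]]
192 45 (np.int64(309), np.int64(615)) [[20, 68, 136], [19, 69, 226], [18, 71, 141], [12, 202, 234], [18, 76, 135], [18, 72, 139], [17, 70, 135]]
```

```bash
M="python3 -m pendant"
$M '[[[0.03,0,0,0],[0.08,0,0,0],[0.15,0,0,0],[0.23,0,0,0],[0.31,0,0,0],[0.39,0,0,0],[0.45,0,0,0],[0.5,0,0,0]]]' | grep -E "tcp|wrist_f"
$M '[[[0,0,0,0],[0,0,0,0]]]' | grep -E "time|tcp|force|width"
python3 look.py | head -4
python3 - <<'E'
from h import *
import glob
f=sorted(glob.glob("pics/look_*.png"))[-1];im=cv2.imread(f)[:,:,::-1].copy();c=optics.get_calibration("wrist");s=sense();R=s["ee_rot"];t=s["tcp_pos"]
H=hsv(im);g=cv2.GaussianBlur(im,(5,3),0).astype(int)
for u in(180,230,280,340,400,450):
    col=g[:160,u].sum(1);dv=np.abs(col[4:]-col[:-4]);v=dv[20:110].argmax()+22
    print(u,"edge",v,"tool x at .076",(R.T@(plane(c,(u,v),.076)-t))[0].round(4),[H[k,u].tolist() for k in range(30,110,10)])
for v in(20,50): print(v,[(u,H[v,u].tolist()) for u in list(range(0,60,12))+list(range(560,640,12))])
E
```

```text
tcp_pos: [0.5349, 0.1118, 0.007]
wrist_force: [-1.2, 4.3, 1.6]
time_s: 35.8
tcp_pos: [0.535, 0.1112, 0.007]
wrist_force: [2.7, -2.7, 2.2]
gripper_width: 0.154
gripper_force: 30.0
yaw -75.56 [0.5348 0.1112 0.007 ]
pred front corner -0.12 [613.  116.6]
pred front corner 0.12 [ 19.2 116.5]
wood 83315.0 (0, 0, 638, 230)
180 edge 111 tool x at .076 0.0767 [[17, 128, 169], [18, 124, 171], [17, 126, 180], [17, 125, 180], [21, 114, 246], [20, 114, 246], [17, 127, 221], [23, 102, 252]]
230 edge 111 tool x at .076 0.0766 [[17, 124, 168], [17, 126, 168], [17, 128, 175], [17, 125, 179], [18, 125, 167], [17, 125, 171], [18, 127, 165], [17, 125, 173]]
280 edge 111 tool x at .076 0.0766 [[18, 128, 167], [17, 125, 171], [18, 127, 171], [17, 125, 181], [17, 126, 168], [16, 126, 170], [17, 122, 169], [17, 124, 175]]
340 edge 111 tool x at .076 0.0766 [[18, 126, 168], [18, 127, 168], [17, 122, 174], [17, 125, 184], [17, 125, 169], [17, 126, 172], [17, 127, 168], [17, 128, 177]]
400 edge 56 tool x at .076 0.0968 [[23, 110, 251], [23, 103, 252], [22, 112, 247], [17, 123, 190], [17, 124, 171], [17, 128, 174], [17, 124, 168], [17, 123, 180]]
450 edge 111 tool x at .076 0.0766 [[23, 104, 252], [23, 103, 252], [23, 100, 252], [25, 95, 253], [23, 103, 252], [24, 99, 253], [23, 102, 252], [25, 92, 253]]
20 [(0, [22, 109, 249]), (12, [22, 109, 249]), (24, [22, 108, 250]), (36, [22, 108, 250]), (48, [22, 111, 250]), (560, [23, 106, 251]), (572, [23, 106, 251]), (584, [22, 109, 251]), (596, [23, 107, 251]), (608, [23, 105, 251]), (620, [23, 106, 251]), (632, [17, 119, 195])]
50 [(0, [17, 72, 194]), (12, [25, 91, 252]), (24, [26, 29, 210]), (36, [21, 46, 156]), (48, [25, 94, 252]), (560, [24, 102, 252]), (572, [24, 100, 252]), (584, [24, 98, 252]), (596, [17, 79, 206]), (608, [24, 96, 252]), (620, [24, 101, 252]), (632, [17, 69, 104])]
```

```bash
python3 - <<'E'
from h import *
import glob
f=sorted(glob.glob("pics/look_*.png"))[-1];im=cv2.imread(f)[:,:,::-1].copy();c=optics.get_calibration("wrist");s=sense();R=s["ee_rot"];t=s["tcp_pos"]
H=hsv(im);tx=lambda u,v,z:(R.T@(plane(c,(u,v),z)-t)).round(4)[:2].tolist()
for u in(120,200,260,380,440,520):
    w=np.where(H[:215,u,1]>80)[0];k=[v for v in range(100,200) if H[v,u,1]>85 and (H[v+1:v+4,u,1]<=80).all()]
    print(u,k,[tx(u,v,.076)[0] for v in k],[H[v,u].tolist() for v in range(112,160,4)])
for v in(60,80,100,112):
    x=np.where(H[v,:,1]>80)[0];print(v,x.min(),x.max(),tx(x.min(),v,.076),tx(x.max(),v,.076))
E
```

```text
120 [116] [0.0747] [[11, 162, 132], [15, 93, 150], [18, 72, 203], [18, 73, 202], [18, 71, 204], [17, 72, 203], [17, 74, 204], [18, 75, 200], [18, 75, 204], [19, 74, 201], [17, 74, 204], [18, 73, 202]]
200 [116] [0.0747] [[11, 145, 88], [8, 123, 62], [15, 36, 56], [26, 31, 57], [19, 38, 54], [30, 22, 57], [12, 22, 59], [20, 26, 58], [20, 28, 54], [15, 35, 58], [15, 25, 61], [21, 40, 63]]
260 [116] [0.0747] [[14, 143, 98], [8, 122, 71], [20, 29, 104], [19, 34, 105], [15, 29, 104], [18, 30, 101], [18, 30, 101], [18, 29, 105], [16, 28, 101], [18, 33, 101], [18, 31, 98], [19, 35, 103]]
380 [118] [0.0739] [[16, 127, 122], [8, 149, 72], [16, 32, 105], [23, 28, 108], [21, 31, 107], [14, 28, 118], [22, 34, 134], [23, 28, 108], [16, 30, 111], [25, 32, 104], [20, 30, 102], [18, 30, 101]]
440 [] [] [[18, 125, 226], [10, 159, 130], [9, 84, 64], [11, 33, 62], [15, 18, 57], [20, 27, 57], [24, 24, 54], [23, 35, 59], [20, 26, 58], [15, 38, 54], [30, 17, 59], [17, 31, 57]]
520 [120] [0.0731] [[21, 113, 246], [10, 158, 126], [13, 103, 102], [16, 79, 107], [17, 74, 111], [18, 73, 116], [18, 72, 113], [18, 72, 114], [20, 72, 114], [16, 76, 111], [17, 67, 114], [17, 70, 109]]
60 5 623 [0.0955, -0.1201] [0.0953, 0.1177]
80 10 617 [0.0883, -0.1202] [0.0882, 0.1174]
100 15 612 [0.0809, -0.1204] [0.0807, 0.1174]
112 33 608 [0.0763, -0.1144] [0.0762, 0.1171]
```

```bash
python3 - <<'E'
from h import *
import glob
f=sorted(glob.glob("pics/look_*.png"))[-1];im=cv2.imread(f)[:,:,::-1].copy();c=optics.get_calibration("wrist");s=sense();R=s["ee_rot"];t=s["tcp_pos"]
H=hsv(im)
for v in range(154,180,2): print(v,H[v,260].tolist(),H[v,400].tolist(),[(R.T@(plane(c,(260,v),z)-t))[0].round(4) for z in(0,.022)])
v=140
print([(u,H[v,u,2]) for u in list(range(170,215,3))+list(range(425,470,3))],[(R.T@(plane(c,(u,v),.022)-t))[1].round(4) for u in(170,200,440,470)])
E
```

```text
154 [16, 27, 103] [23, 33, 102] [np.float64(0.0506), np.float64(0.0532)]
156 [19, 35, 103] [22, 28, 100] [np.float64(0.0492), np.float64(0.052)]
158 [21, 27, 96] [20, 33, 94] [np.float64(0.0479), np.float64(0.0507)]
160 [21, 30, 85] [19, 29, 122] [np.float64(0.0465), np.float64(0.0495)]
162 [18, 26, 97] [20, 31, 172] [np.float64(0.0451), np.float64(0.0483)]
164 [23, 31, 98] [18, 33, 202] [np.float64(0.0437), np.float64(0.0471)]
166 [22, 29, 97] [18, 33, 193] [np.float64(0.0423), np.float64(0.0458)]
168 [20, 32, 97] [19, 30, 177] [np.float64(0.0409), np.float64(0.0446)]
170 [17, 39, 91] [19, 36, 155] [np.float64(0.0395), np.float64(0.0433)]
172 [18, 68, 102] [18, 61, 117] [np.float64(0.0381), np.float64(0.0421)]
174 [17, 72, 110] [17, 72, 110] [np.float64(0.0367), np.float64(0.0408)]
176 [19, 72, 114] [19, 73, 105] [np.float64(0.0353), np.float64(0.0396)]
178 [18, 70, 113] [20, 76, 108] [np.float64(0.0339), np.float64(0.0383)]
[(170, np.uint8(154)), (173, np.uint8(117)), (176, np.uint8(109)), (179, np.uint8(111)), (182, np.uint8(111)), (185, np.uint8(103)), (188, np.uint8(98)), (191, np.uint8(99)), (194, np.uint8(98)), (197, np.uint8(70)), (200, np.uint8(58)), (203, np.uint8(61)), (206, np.uint8(95)), (209, np.uint8(101)), (212, np.uint8(99)), (425, np.uint8(99)), (428, np.uint8(102)), (431, np.uint8(99)), (434, np.uint8(100)), (437, np.uint8(63)), (440, np.uint8(59)), (443, np.uint8(59)), (446, np.uint8(95)), (449, np.uint8(100)), (452, np.uint8(99)), (455, np.uint8(101)), (458, np.uint8(111)), (461, np.uint8(115)), (464, np.uint8(111)), (467, np.uint8(107))] [np.float64(-0.0892), np.float64(-0.0712), np.float64(0.073), np.float64(0.091)]
```

Deck front edge is at tool x 0.0755 m and the tray's front wall at 0.0427 m, so 33 mm remain. The lateral error is about 3 mm.

```bash
M="python3 -m pendant"
$M '[[[0.02,-0.005,0,0],[0.06,-0.01,0,0],[0.12,-0.02,0,0],[0.18,-0.025,0,0],[0.24,-0.025,0,0],[0.29,-0.025,0,0],[0.32,-0.025,0,0],[0.33,-0.025,0,0]]]' | grep -E "tcp|wrist_f"
$M '[[[0,0,0,0],[0,0,0,0],[0,0,0,0]]]' | grep -E "time|tcp|force|width"
python3 look.py | head -3
python3 - <<'E'
from h import *
import glob
f=sorted(glob.glob("pics/look_*.png"))[-1];im=cv2.imread(f)[:,:,::-1].copy();c=optics.get_calibration("wrist");s=sense();R=s["ee_rot"];t=s["tcp_pos"]
H=hsv(im)
for v in range(146,186,2): print(v,H[v,260].tolist(),H[v,400].tolist(),[(R.T@(plane(c,(260,v),z)-t))[0].round(4) for z in(.022,.076)])
E
```

```text
tcp_pos: [0.5454, 0.0814, 0.007]
wrist_force: [-1.8, 4.8, 2.2]
time_s: 36.95
tcp_pos: [0.5455, 0.0813, 0.007]
wrist_force: [-0.5, 4.2, 2.0]
gripper_width: 0.156
gripper_force: 30.0
yaw -75.55 [0.5455 0.0813 0.007 ]
pred front corner -0.12 [599.8 192.8]
pred front corner 0.12 [ 46.3 192.7]
146 [17, 125, 180] [17, 128, 187] [np.float64(0.058), np.float64(0.0628)]
148 [17, 125, 178] [17, 128, 184] [np.float64(0.0568), np.float64(0.0619)]
150 [17, 127, 171] [16, 128, 180] [np.float64(0.0556), np.float64(0.0611)]
152 [17, 126, 168] [16, 121, 177] [np.float64(0.0544), np.float64(0.0603)]
154 [18, 126, 170] [16, 125, 172] [np.float64(0.0532), np.float64(0.0595)]
156 [17, 126, 172] [18, 126, 174] [np.float64(0.052), np.float64(0.0586)]
158 [17, 124, 175] [18, 121, 177] [np.float64(0.0508), np.float64(0.0578)]
160 [17, 128, 172] [18, 125, 174] [np.float64(0.0495), np.float64(0.057)]
162 [17, 127, 171] [17, 125, 176] [np.float64(0.0483), np.float64(0.0561)]
164 [17, 131, 168] [17, 125, 175] [np.float64(0.0471), np.float64(0.0553)]
166 [17, 123, 172] [17, 126, 172] [np.float64(0.0458), np.float64(0.0544)]
168 [16, 126, 170] [17, 127, 171] [np.float64(0.0446), np.float64(0.0536)]
170 [17, 127, 171] [17, 124, 173] [np.float64(0.0434), np.float64(0.0527)]
172 [17, 126, 172] [17, 124, 175] [np.float64(0.0421), np.float64(0.0518)]
174 [17, 125, 175] [17, 125, 179] [np.float64(0.0409), np.float64(0.051)]
176 [17, 123, 178] [18, 124, 181] [np.float64(0.0396), np.float64(0.0501)]
178 [17, 124, 177] [17, 123, 182] [np.float64(0.0383), np.float64(0.0493)]
180 [17, 123, 179] [17, 128, 181] [np.float64(0.0371), np.float64(0.0484)]
182 [16, 125, 176] [17, 123, 180] [np.float64(0.0358), np.float64(0.0475)]
184 [17, 122, 167] [17, 124, 177] [np.float64(0.0345), np.float64(0.0466)]
```

```bash
M="python3 -m pendant"
$M '[[[0,0,0,0],[0,0,0,0],[0,0,0,0],[0,0,0,0],[0,0,0,0],[0,0,0,0],[0,0,0,0]]]' 0 | grep -E "tcp|force|width"
$M '[[[0,0,-0.1,0],[0,0,-0.3,0],[0,0,-0.6,0],[0,0,-0.9,0],[0,0,-0.9,0]]]' >/dev/null
$M '[[[0,0,-0.3,0],[0,0,-0.6,0],[0,0,-0.6,0],[0,0,-0.6,0],[0,0,-0.6,0]]]' | grep -E "time|tcp|force|width"
python3 - <<'E'
from h import *
im=optics.capture("wrist");c=optics.get_calibration("wrist");s=sense();R=s["ee_rot"];t=s["tcp_pos"];cv2.imwrite("pics/end_w.png",im[:,:,::-1])
H=hsv(im);S=np.array([.575,-.043]);a=np.radians(-75.6);R2=np.array([[np.cos(a),-np.sin(a)],[np.sin(a),np.cos(a)]])
sh=lambda u,v,z:(R2.T@(plane(c,(u,v),z)[:2]-S)).round(4).tolist()
m=((H[...,0]>=4)&(H[...,0]<=24)&(H[...,1]>140)&(H[...,2]>120)).astype(np.uint8);m[300:]=0
for b in blobs(m,40)[:4]: x,y,w,h=cv2.boundingRect(b);print("orange/yellow",x,y,w,h,sh(x+w/2,y+h,.048),sh(x+w/2,y,.016))
for u in(240,290,360,400):
    k=[v for v in range(60,225) if H[v,u,1]>85 and (H[v+1:v+4,u,1]<=82).all()];print(u,k,[sh(u,v,.076) for v in k])
im=optics.capture("top");c=optics.get_calibration("top");H=hsv(im)
m=cv2.inRange(H,np.array((22,150,100)),np.array((30,255,255)));m[:150]=0;m[215:]=0;m[:,:320]=0;m[:,375:]=0
for b in blobs(m,5)[:1]: q=cv2.minAreaRect(b);print("carton",cv2.contourArea(b),q,plane(c,q[0],.166).round(3))
m=cv2.inRange(H,np.array((5,150,120)),np.array((16,255,255)));m[:150]=0;m[230:]=0;m[:,:260]=0;m[:,340:]=0
for b in blobs(m,3)[:3]: q=cv2.minAreaRect(b);print("grip",cv2.boundingRect(b),plane(c,q[0],.04).round(3))
E
```

```text
tcp_pos: [0.5454, 0.0811, 0.0069]
wrist_force: [-0.1, 0.3, 0.3]
gripper_width: 0.711
gripper_force: 0.0
time_s: 38.7
tcp_pos: [0.5444, 0.0809, 0.1559]
wrist_force: [0.3, 1.1, -1.4]
gripper_width: 1.001
gripper_force: 0.0
orange/yellow 352 0 114 68 [-0.0061, -0.0856] [0.0624, -0.0898]
orange/yellow 313 153 14 51 [-0.143, 0.0004] [-0.0912, 0.0003]
orange/yellow 458 0 12 30 [0.0266, -0.1344] [0.0625, -0.1454]
orange/yellow 483 247 10 42 [-0.2491, -0.2] [-0.2096, -0.2122]
240 [152] [[-0.0835, 0.0755]]
290 [153] [[-0.0844, 0.0286]]
360 [154] [[-0.0854, -0.0374]]
400 [154] [[-0.0854, -0.0751]]
carton 75.0 ((350.5959167480469, 183.5890350341797), (11.587074279785156, 8.66104507446289), 69.44395446777344) [ 0.525 -0.065  0.166]
grip (311, 192, 13, 5) [0.533 0.068 0.04 ]
```

The grip's outer end is at -0.143 m (flush would be -0.145 m) and 0.4 mm off the centre line. The carton is still in place and nothing is touching the robot, so I hand the job in.

```bash
python3 -c "
from station import r
print(r.finish_job())"
```

```text
the job is handed in; nothing more can be done
None
```

I handed the job in at about 39 s: carton upright on the shelf, spacer set in the tray beside the piston, tray under the shelf about 2 mm from flush and square. I could not see the spacer and piston once the tray was under, I got no verdict back, and I viewed 12 pictures where 10 were allowed.

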